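# Hold a battery on the spring contacts of the bench tester

### The job

Check the tall battery on the bench battery tester: raise the tester's screen until it leans back about 15 degrees past upright (about 105 degrees open) and leave it standing there, then take the tall slim battery from the rack, lower it contacts-down through the slot in the tester's deck and press it down on the spring contacts, past the middle of their travel. Finish while you are still gripping the battery and keeping it pressed down, with the screen still at that angle. Leave the two other batteries, the screwdriver and the small pot where they are.

Things in the scene. Friction and masses are not known exactly. Their poses are not given: they have to be found in the camera images.
- tester: Grey bench battery tester on the right, fixed; housing 180 mm deep (its x), 200 mm wide (its y), 60 mm high. Origin: centre of its underside, on the bench. Its -x side is the front and looks roughly towards the robot; z up. The screen lid, when shut, covers all but the front 30 mm of its deck (top face, 60 mm up), in which is the slot.
- slot (a point): Centre of the slot's mouth, level with the deck, 60 mm above the bench, 25 mm in front of the tester's centre; axes as the tester's. A straight upright well 18 mm wide (x) by 56 mm long (y); its top 6 mm flare out as a lead-in to 26 by 64 mm. The spring contact block waits 30 mm below the deck.
- lid_hinge (a point): Middle of the screen lid's hinge line, at the rear of the tester: 80 mm behind the tester's centre, 61 mm above the bench. The hinge line runs along the tester's y.
- lid_handle (a point): Middle of the lid's handle: round 10 mm bar, 90 mm long along the tester's y, on a post at each end (80 mm free between), 31 mm free between bar and the lid's outer face. Lid shut: 130 mm in front of the hinge line (10 mm from the lid's free edge) and 55 mm above it. It swings with the lid: open 105 degrees, 87 mm behind the hinge line and 111 mm above it. Its axes turn with the lid.
- screen (a joint): Angle of the screen lid, rad: 0 shut, flat on the deck, 1.57 upright, growing as it opens away from the front; stop at 2.6. Starts between 0 and 0.35. Lid 140 mm long from the hinge, 190 mm wide, 18 mm thick, 0.35 kg; stiff hinge (0.6 N m friction, about 7 N at the handle), so it stays where it is left. Wanted: about 1.83 (105 degrees).
- contacts (a joint): How far the spring contact block in the well is pressed down, m: 0 at rest (its top 30 mm below the deck), 0.008 at its stop (38 mm below). It pushes back with 4 N at first and 8 N at the stop, so it lifts the battery again if that is let go. The tester reads past 0.004, the middle of the travel.
- battery: The tall slim battery: black block 16 mm thick (its x), 54 mm wide (its y), 95 mm tall (its z, up), its lowest 6 mm 4 mm smaller in thickness and width; about 0.09 to 0.18 kg. Origin: centre of its underside (the contact end). It stands upright in one of the rack's three pockets, its thin direction across the rack, and may go into the slot either way round.
- rack: White battery rack, fixed to the bench on the left: tray 42 mm (x) by 200 mm (y) by 35 mm high, floor 4 mm thick, three pockets in a row along its y at -65, 0 and +65 mm, each 34 by 61 mm. Origin: centre of its underside. The batteries stand on the pocket floors in any order.
- thick_battery: Bystander in another pocket: black battery 25 x 54 x 70 mm tall. Origin: centre of its underside.
- narrow_battery: Bystander in another pocket: black battery 16 x 36 x 60 mm tall. Origin: centre of its underside.
- screwdriver: Bystander: grey-handled screwdriver 160 mm long, 26 mm thick, lying in front of the rack (nearer the robot). Origin: its middle, on the bench; blade towards its x.
- flux_pot: Bystander: small round pot, 44 mm across, 34 mm high, standing behind the rack. Origin: centre of its underside.

How it is judged:
By the outcome, as a careful person would: the job done as asked, in the order asked, and still so for the second after the job is handed in, while the arm keeps its last pose, push and grip.
It also fails if it takes over 58 s, if anything falls off the work surface, if the arm or the gripper's body presses on something with over 40 N, if the wrist force passes 120 N, or if a joint passes its speed limit or range.

### The arm

A 6-joint arm with a two-finger parallel gripper is mounted at the origin on the work surface. World frame = base frame: x ahead of the robot, y to its left, z up, the work surface at z = 0. Lengths are in m, angles in rad, forces in N, time in s.
With the tool pointing down it reaches from about 0.3 to 0.775 m from the base axis. Payload 14.6 kg.
Tool frame: the origin (TCP) lies on the front face of the gripper's body, between the roots of the fingers; the fingertips stand 97 mm ahead of it and the grasp point (between the pads) lies 78 mm ahead of it; z points along the fingers, y is the direction in which the jaws open and shut (so a half turn about z gives the same grasp; the last joint's range is limited). The gripper opens to 94 mm and grips with 3 to 60 N. Pads are 16 mm wide; open, the fingers measure 119 mm over their backs; the gripper's body (75 mm by 177 mm) begins 78 mm behind the grasp point.
Start: joints at [-1.385, 0.3, 1.521, -0, 1.321, -0.067], TCP at [0.138, -0.533, 0.303] pointing down, gripper open.
Joint ranges: [-3.03, 3.03], [-0.79, 2.21], [0.23, 2.52], [-1.04, 4.18], [0, 3.07], [-2.55, 2.55]. Speed limits (rad/s): [2.22, 2.22, 2.57, 3.14, 3.14, 3.14].

### API

Orientations are given as [roll, pitch, yaw] about the fixed x, y, z axes, in that order (R = Rz(yaw) Ry(pitch) Rx(roll)).
In Python, from station import ctrl gives the robot as it stands. The module is installed in compiled form; this text tells all that it offers.
- The arm moves only by the shell command python3 -m pendant 'ROWS' [FORCE]. ROWS is JSON, a list of rows, each an object of numbers: "rx", "ry", "rz": the turn, a rotation vector about the tool's x, y, z each as a share of 4 degrees, from -1 to 1; "tx", "ty", "tz": the shift along the tool's x, y, z each as a share of 0.04 m, from -1 to 1; "grip": the gripper command: -1 is fully open, 1 is shut, values between are in proportion. A call has 1 to 8 rows; each row shifts and turns the pose as measured when the row begins, along the tool's axes as they then stand; what a row does not reach is not made up. A row lasts 1/12 s, in which the tool goes at most 41.7 mm and 7.16 degrees, less where a joint would pass 70% of its speed; a pose out of reach is approached as far as the arm can. A call with a number of a shift or a turn outside -1 to 1 is refused whole. A call with a gripper value outside its range is refused whole. The fingers move at their own pace and stop on an object; FORCE is the grip in N (left out, the last holds). Time passes only in rows, so rows that do not move let the fingers close. It gives the time, the measured TCP pose, the force and the opening at its end, in the units of the state.
- ctrl.get_obs(): the state, without advancing time (a new reading comes with each control period).
- ctrl.camera(name): name is "side" or "top"; returns a dict with "pixels" (420x560x3 uint8, blue, green, red), "fx", "fy", "cx", "cy" (pixels), "k1" (the pictures are not rectified: a ray, as slopes to the right and down, at radius r is drawn at 1 + k1 r^2 times it, then the intrinsics apply), "world_from_camera" (4x4, takes a point from camera to world coordinates). Camera axes: x right, y up, looking along -z (the intrinsics and any distortion apply to the point x, -y, -z); pixel columns grow to the right and rows downward; lengths in m; the calibration is good to about 2 mm. A picture is of the moment at which its call begins. There is no depth.
- ctrl.hand_in(): hands the job in, once; it reports no verdict.
The state is a dict: "time_s": time; "qpos": joint angles; "joint_vel": joint speeds; "tau": joint torques, N m; "ee_pos": TCP position; "eef_rot": TCP orientation; "force": force on the tool from outside, world axes, zero at the start; "moment": the same for the moment, N m; "grip_width": finger opening in m.
Only numpy, scipy, OpenCV 4.12 (cv2) and the standard library are available. Lean on these libraries where they do the work, as an engineer would, in place of code of your own. Each camera call takes 0.05 s, during which the arm holds its last target.

## Working session

There is one attempt and no reset: what is moved stays moved. The work goes in short steps, Python scripts to look and compute and a shell command to move; the robot and the scene stay as the last step left them, time stands still between calls to the robot, and variables do not carry over. Pictures are saved under pics/ and viewed, and the job is handed in when it is done.

```bash
mkdir -p pics; cat > h.py <<'E'
import numpy as np, cv2
from station import ctrl
from scipy.spatial.transform import Rotation as R
def cap(tag):
    out={}
    for n in ("side","top"):
        c=ctrl.camera(n); cv2.imwrite(f"pics/{n}_{tag}.png",c["pixels"]); out[n]=c
        np.save(f"{n}_cal.npy",{k:c[k] for k in c if k!="pixels"},allow_pickle=True)
    return out
def cal(n): return np.load(f"{n}_cal.npy",allow_pickle=True).item()
def proj(n,P):
    c=cal(n);T=np.linalg.inv(np.array(c["world_from_camera"]))
    P=np.atleast_2d(P);q=P@T[:3,:3].T+T[:3,3]
    u=q[:,0]/-q[:,2];v=-q[:,1]/-q[:,2];s=1+c["k1"]*(u*u+v*v)
    return np.c_[c["fx"]*u*s+c["cx"],c["fy"]*v*s+c["cy"]]
def ray(n,px):
    c=cal(n);T=np.array(c["world_from_camera"])
    K=np.array([[c["fx"],0,c["cx"]],[0,c["fy"],c["cy"]],[0,0,1.]])
    u,v=cv2.undistortPoints(np.array([[px]],float),K,np.array([c["k1"],0,0,0.]))[0,0]
    d=T[:3,:3]@np.array([u,-v,-1]);return T[:3,3],d
def onz(n,px,z):
    o,d=ray(n,px);return o+d*(z-o[2])/d[2]
E
python3 - <<'E'
from h import *
np.set_printoptions(precision=4,suppress=True)
cap("0")
for n in("side","top"): print(cal(n))
print(ctrl.get_obs())
E
```

```text
{'fx': 521.7956225591067, 'fy': 521.7956225591067, 'cx': 279.32598643798025, 'cy': 202.73674306696614, 'k1': 0.06993183281306756, 'world_from_camera': array([[ 0.9742,  0.1199, -0.1914,  0.3214],
       [-0.2253,  0.4583, -0.8597, -0.6893],
       [-0.0153,  0.8807,  0.4735,  0.5447],
       [ 0.    ,  0.    ,  0.    ,  1.    ]])}
{'fx': 387.94824100900297, 'fy': 387.94824100900297, 'cx': 281.0108079847066, 'cy': 207.26284264626977, 'k1': -0.09413060612549401, 'world_from_camera': array([[ 0.022 ,  0.9913, -0.1298,  0.3651],
       [-0.9998,  0.0217, -0.0042,  0.0824],
       [-0.0014,  0.1298,  0.9915,  0.8689],
       [ 0.    ,  0.    ,  0.    ,  1.    ]])}
{'time_s': 0.1, 'qpos': array([-1.3846,  0.3004,  1.5215,  0.    ,  1.3207, -0.0666]), 'joint_vel': array([-0.0009, -0.0025, -0.0033, -0.0006,  0.0018, -0.0003]), 'tau': array([  0.0015, -53.2647, -35.3283,   0.071 ,   0.0235,  -0.0001]), 'ee_pos': array([ 0.1375, -0.5324,  0.3021]), 'eef_rot': array([-3.1405, -0.0001,  0.2528]), 'force': array([ 0.0405, -1.228 ,  0.2711]), 'moment': array([-0.0285,  0.0278, -0.0007]), 'grip_width': 0.09378273957088062}
```

View pics/side_0.png

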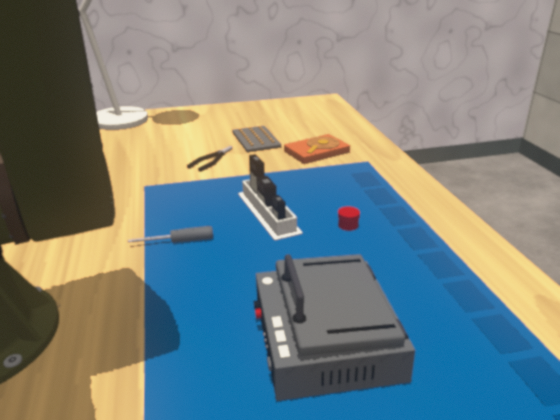

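View pics/top_0.png

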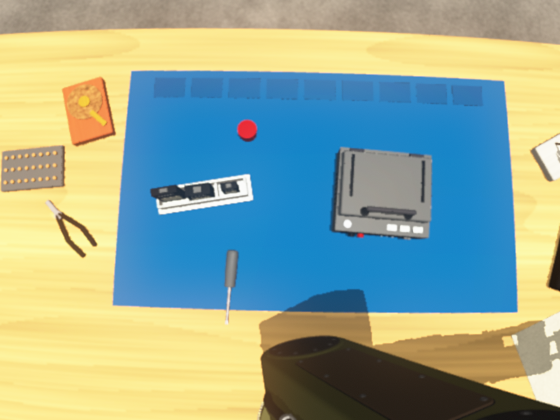

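```bash
python3 - <<'E'
import cv2
s=cv2.imread("pics/side_0.png");t=cv2.imread("pics/top_0.png")
def z(im,x0,y0,x1,y1,f,n): cv2.imwrite("pics/"+n,cv2.resize(im[y0:y1,x0:x1],None,fx=f,fy=f,interpolation=cv2.INTER_CUBIC))
z(s,240,240,430,400,4,"a1.png");z(t,320,135,450,250,5,"a2.png");z(s,220,140,320,250,5,"a3.png");z(t,135,160,275,225,5,"a4.png")
E
```

```text
(no output)
```

View pics/a1.png

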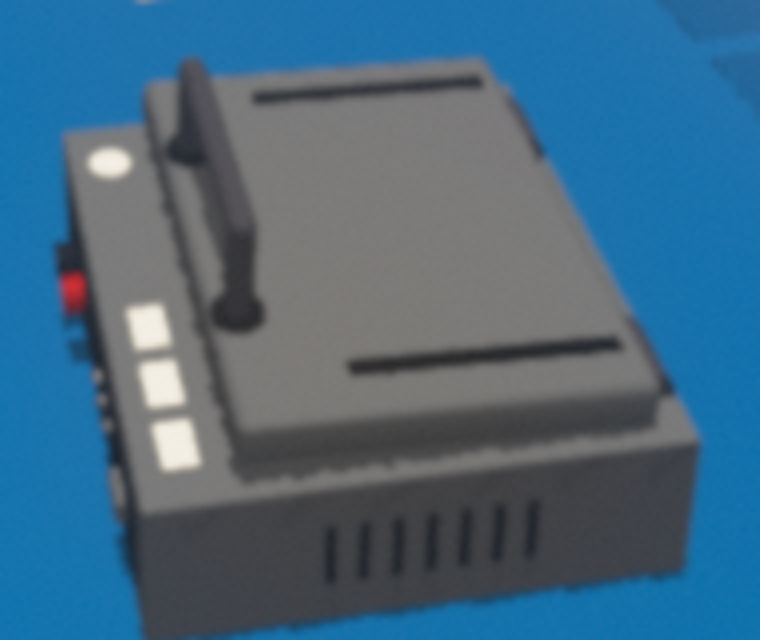

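View pics/a2.png

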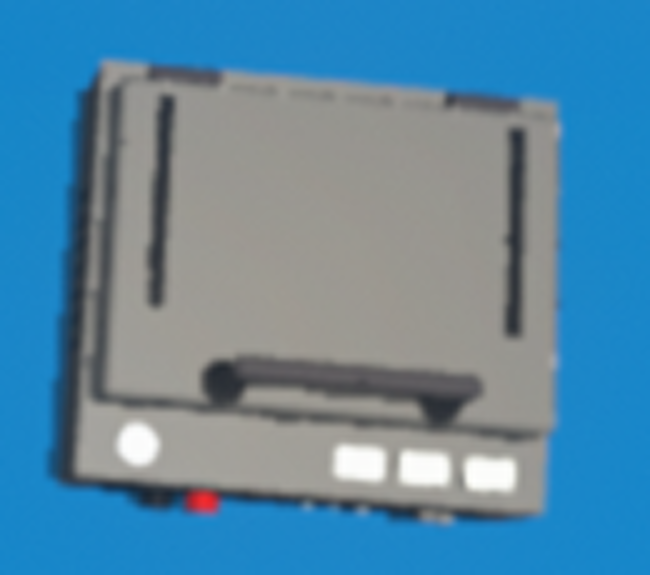

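View pics/a3.png

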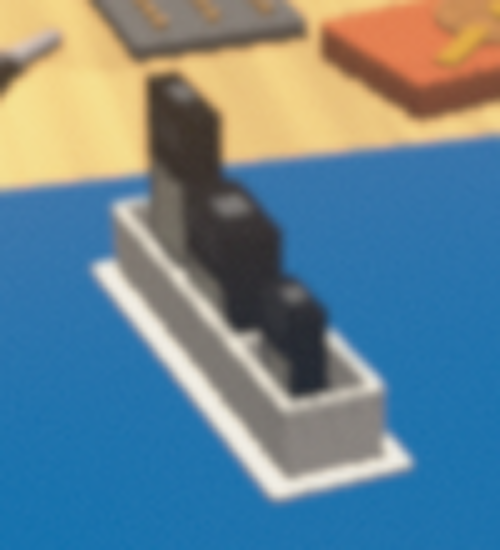

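View pics/a4.png

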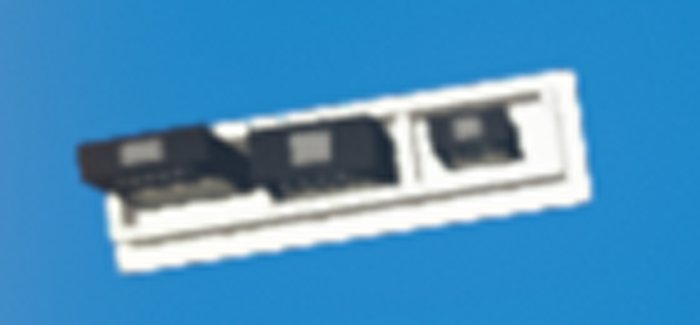

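```bash
cat > fit.py <<'E'
from h import *
from scipy.optimize import least_squares
np.set_printoptions(precision=4,suppress=True)
def W(p,L):
    c,s=np.cos(p[2]),np.sin(p[2]);L=np.atleast_2d(np.array(L,float))
    return np.c_[p[0]+c*L[:,0]-s*L[:,1],p[1]+s*L[:,0]+c*L[:,1],L[:,2]]
def lid(a,L): # L=(fwd dist from hinge, y, height over hinge) shut
    L=np.atleast_2d(np.array(L,float)); x=-L[:,0];z=L[:,2]
    # opening: rotate so -x goes up, about y
    return np.c_[0.08+x*np.cos(a)+z*np.sin(a),L[:,1],0.061-x*np.sin(a)+z*np.cos(a)]
def box(sx,sy,z0,z1,cx=0,cy=0):
    return [[cx+i*sx/2,cy+j*sy/2,z] for z in(z0,z1) for i,j in((-1,-1),(-1,1),(1,1),(1,-1))]
def drawbox(im,n,P,col,f,x0,y0):
    q=(proj(n,P)-[x0,y0]+.5)*f
    q=q.astype(int)
    for a in range(4):
        for i,j in((a,(a+1)%4),(a+4,(a+1)%4+4),(a,a+4)): cv2.line(im,tuple(map(int,q[i])),tuple(map(int,q[j])),col,1)
def crop(n,tag,x0,y0,x1,y1,f):
    return cv2.resize(cv2.imread(f"pics/{n}_{tag}.png")[y0:y1,x0:x1],None,fx=f,fy=f,interpolation=cv2.INTER_CUBIC)
E
cat > f1.py <<'E'
from fit import *
S={(-.09,.1,.06):(256.5,273.2),(-.09,-.1,.06):(277,368.7),(.09,-.1,.06):(414.5,351.2),(.09,-.1,0):(411.2,383),(-.09,-.1,0):(277.5,399.5)}
T={(.09,.1,.06):(340.6,147.6),(.09,-.1,.06):(431.6,155.6),(-.09,.1,.06):(333.6,231.4),(-.09,-.1,.06):(428.6,238)}
hs={1:(288,256),-1:(300,296)}
ht={1:(366.4,209),-1:(416,212.6)}
def res(p):
    r=[(proj("side",W(p,list(S)))-list(S.values())).ravel(),(proj("top",W(p,list(T)))-list(T.values())).ravel()]
    for n,h in(("side",hs),("top",ht)):
        r.append((proj(n,W(p,lid(p[3],[[.13,.05*k,.055] for k in h])))-list(h.values())).ravel())
    return np.concatenate(r)
s=least_squares(res,[.45,-.15,0,.1],loss="soft_l1");print(s.x);print(s.fun.reshape(-1,2))
p=s.x;np.save("tester.npy",p)
RS={(-.021,-.1,.035):(277.4,221),(.021,-.1,.035):(296.6,216.6),(-.021,.1,.035):(243.4,181)}
# flange outline unknown: use top view tray rim
def rr(q): return (proj("side",W(q,list(RS)))-list(RS.values())).ravel()
s=least_squares(rr,[.4,.35,0]);q=s.x;print(q,s.fun);np.save("rack.npy",q)
for n,(x0,y0,x1,y1,f) in(("side",(240,240,430,400,4)),("top",(320,135,450,250,5))):
    im=crop(n,"0",x0,y0,x1,y1,f)
    drawbox(im,n,W(p,box(.18,.2,0,.06)),(0,255,0),f,x0,y0)
    B=np.array(box(.14,.19,-.001,.017));B[:,0]+=.07   # guess lid
    drawbox(im,n,W(p,lid(p[3],B)),(0,0,255),f,x0,y0)
    drawbox(im,n,W(p,lid(p[3],box(.01,.09,.05,.06,.13))),(0,255,255),f,x0,y0)
    cv2.imwrite(f"pics/b_{n}.png",im)
for n,(x0,y0,x1,y1,f) in(("side",(220,140,320,250,5)),("top",(135,160,275,225,5))):
    im=crop(n,"0",x0,y0,x1,y1,f)
    drawbox(im,n,W(q,box(.042,.2,0,.035)),(0,255,0),f,x0,y0)
    drawbox(im,n,W(q,box(.016,.054,.004,.099,0,.065)),(0,0,255),f,x0,y0)
    cv2.imwrite(f"pics/c_{n}.png",im)
E
python3 f1.py
```

```text
[ 0.5113 -0.1327 -0.0631  0.0399]
[[-1.4769  0.1027]
 [-2.0775 -0.1185]
 [ 0.3069 -1.0741]
 [-0.8916  1.465 ]
 [-1.6857  3.9384]
 [-0.5234 -1.8408]
 [-0.4869 -1.5602]
 [ 1.0069 -2.5401]
 [-0.1224 -1.3741]
 [-1.1371 -0.3903]
 [ 0.7121  3.1807]
 [-0.65   -1.914 ]
 [ 0.0351 -1.2267]]
[0.5104 0.2655 0.1684] [-0.1991  0.2676  0.3817  0.2413 -0.2083 -0.7365]
```

View pics/b_side.png

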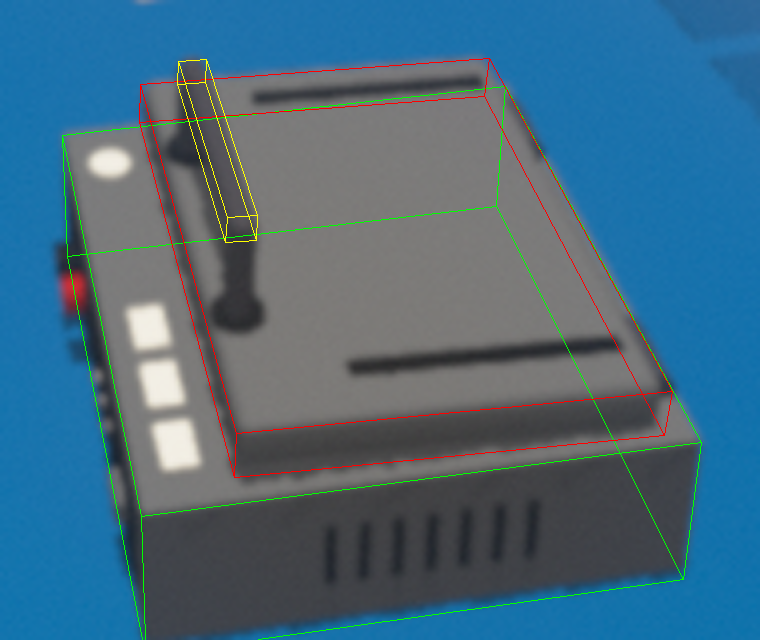

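View pics/b_top.png

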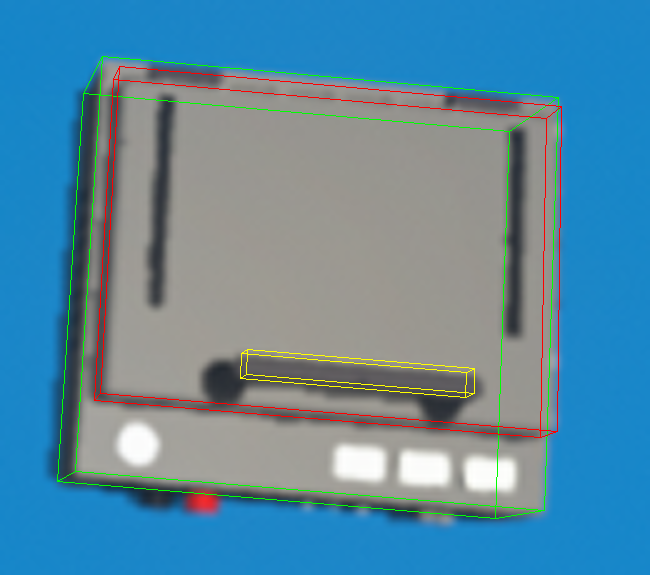

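View pics/c_side.png

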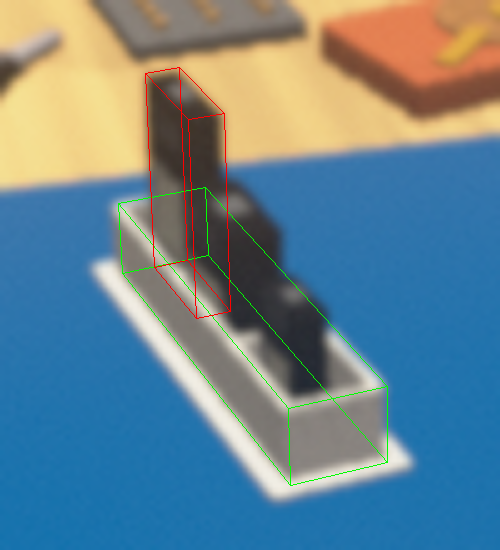

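View pics/c_top.png

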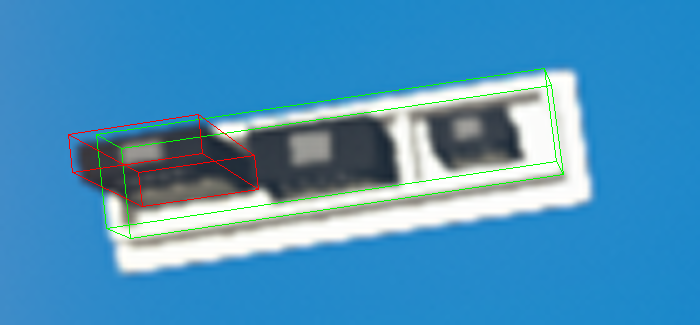

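```bash
cat > go.py <<'E'
import sys
from fit import *
# usage: go(target grasp point xyz, yaw) -> remaining in tool units
def rem(g,yaw):
    o=ctrl.get_obs();Rt=R.from_euler("xyz",o["eef_rot"])
    d=Rt.inv().apply(np.array(g)+[0,0,.078]-o["ee_pos"])
    Rg=R.from_euler("xyz",[np.pi,0,yaw])
    rv=(Rt.inv()*Rg).as_rotvec(degrees=True)
    print("t",round(o["time_s"],2),"rows-units shift",d/.04,"turn",rv/4,"F",o["force"],"w",o["grip_width"])
    print("world d",np.array(g)+[0,0,.078]-o["ee_pos"])
E
python3 - <<'E'
from go import *
p=np.load("tester.npy")
h=W(p,lid(p[3],[[.13,0,.055]]))[0];print("handle",h,"yaw",p[2]+np.pi/2)
rem(h+[0,0,.08],p[2]+np.pi/2)
E
```

```text
handle [ 0.4637 -0.1297  0.1211] yaw 1.5076836165243657
t 0.1 rows-units shift [10.4138 -7.7073  0.5842] turn [ -0.0123  -0.0107 -17.9752] F [ 0.0405 -1.228   0.2711] w 0.09378273957088062
world d [ 0.3262  0.4027 -0.023 ]
```

```bash
python3 -m pendant '[{"tx":0.5,"ty":-0.35,"rz":-1},{"tx":0.5,"ty":-0.3,"rz":-1},{"tx":0.55,"ty":-0.25,"rz":-1},{"tx":0.55,"ty":-0.2,"rz":-1},{"tx":0.6,"ty":-0.2,"rz":-1},{"tx":0.6,"ty":-0.15,"rz":-1},{"tx":0.6,"ty":-0.1,"rz":-1},{"tx":0.6,"ty":-0.05,"rz":-1}]'; python3 - <<'E'
from go import *
rem(np.array([.4637,-.1297,.201]),1.508)
E
```

```text
t 0.1 rows-units shift [10.4129 -7.7075  0.5876] turn [ -0.0123  -0.0107 -17.9797] F [ 0.0405 -1.228   0.2711] w 0.09378273957088062
world d [ 0.3262  0.4027 -0.0231]$[0]: bad value
```

```bash
python3 -m pendant '[{"tx":0.5,"ty":-0.35,"tz":0,"rx":0,"ry":0,"rz":-1,"grip":-1},{"tx":0.5,"ty":-0.3,"tz":0,"rx":0,"ry":0,"rz":-1,"grip":-1},{"tx":0.55,"ty":-0.25,"tz":0,"rx":0,"ry":0,"rz":-1,"grip":-1},{"tx":0.55,"ty":-0.2,"tz":0,"rx":0,"ry":0,"rz":-1,"grip":-1},{"tx":0.6,"ty":-0.2,"tz":0,"rx":0,"ry":0,"rz":-1,"grip":-1},{"tx":0.6,"ty":-0.15,"tz":0,"rx":0,"ry":0,"rz":-1,"grip":-1},{"tx":0.6,"ty":-0.1,"tz":0,"rx":0,"ry":0,"rz":-1,"grip":-1},{"tx":0.6,"ty":-0.05,"tz":0,"rx":0,"ry":0,"rz":-1,"grip":-1}]'; python3 - <<'E'
from go import *
rem(np.array([.4637,-.1297,.201]),1.508)
E
```

```text
time_s: 0.77
ee_pos: [0.2676, -0.3827, 0.2992]
eef_rot: [-3.136, -0.003, 0.828]
force: [0.8, 0.2, -0.9]
grip_width: 0.0942
t 0.77 rows-units shift [ 7.9732 -0.6617  0.5318] turn [-0.0696 -0.0695 -9.7368] F [ 0.812  0.153 -0.929] w 0.09419050443692871
world d [ 0.1961  0.253  -0.0202]
```

```bash
python3 -m pendant '[{"tx":0.7,"ty":-0.05,"tz":0,"rx":0,"ry":0,"rz":-1,"grip":-1},{"tx":0.7,"ty":0,"tz":0,"rx":0,"ry":0,"rz":-1,"grip":-1},{"tx":0.7,"ty":0.05,"tz":0,"rx":0,"ry":0,"rz":-1,"grip":-1},{"tx":0.7,"ty":0.1,"tz":0,"rx":0,"ry":0,"rz":-1,"grip":-1},{"tx":0.7,"ty":0.15,"tz":0,"rx":0,"ry":0,"rz":-1,"grip":-1},{"tx":0.65,"ty":0.2,"tz":0,"rx":0,"ry":0,"rz":-1,"grip":-1},{"tx":0.6,"ty":0.2,"tz":0,"rx":0,"ry":0,"rz":-1,"grip":-1},{"tx":0.6,"ty":0.25,"tz":0,"rx":0,"ry":0,"rz":-1,"grip":-1}]'; python3 - <<'E'
from go import *
rem(np.array([.4637,-.1297,.201]),1.508)
E
```

```text
time_s: 1.43
ee_pos: [0.4064, -0.199, 0.2986]
eef_rot: [-3.136, -0.007, 1.415]
force: [0.1, -1.0, -0.4]
grip_width: 0.0939
t 1.43 rows-units shift [1.9316 1.1484 0.4974] turn [-0.0801 -0.1107 -1.3359] F [ 0.1048 -0.9648 -0.3553] w 0.0938870388734815
world d [ 0.0573  0.0693 -0.0196]
```

```bash
python3 -m pendant '[{"tx":0.6,"ty":0.4,"tz":0.1,"rx":0,"ry":-0.05,"rz":-0.7,"grip":-1},{"tx":0.6,"ty":0.4,"tz":0.15,"rx":-0.05,"ry":-0.05,"rz":-0.6,"grip":-1},{"tx":0.5,"ty":0.35,"tz":0.2,"rx":0,"ry":0,"rz":0,"grip":-1},{"tx":0.2,"ty":0.1,"tz":0,"rx":0,"ry":0,"rz":0,"grip":-1},{"tx":0,"ty":0,"tz":0,"rx":0,"ry":0,"rz":0,"grip":-1}]'; python3 - <<'E'
from go import *
rem(np.array([.4637,-.1297,.201]),1.508)
cap("1")
E
```

```text
time_s: 1.85
ee_pos: [0.4674, -0.1212, 0.2794]
eef_rot: [-3.139, -0.001, 1.52]
force: [-0.6, -0.7, 0.2]
grip_width: 0.0946
t 1.85 rows-units shift [-0.2166 -0.0826  0.0104] turn [-0.0414 -0.0169  0.1674] F [-0.6468 -0.7122  0.1831] w 0.09458251720482874
world d [-0.0037 -0.0085 -0.0004]
```

View pics/side_1.png

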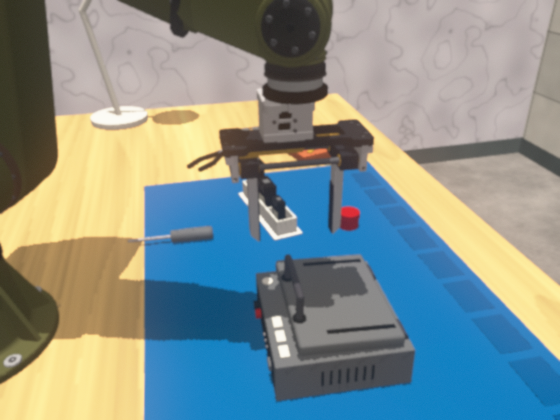

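View pics/top_1.png

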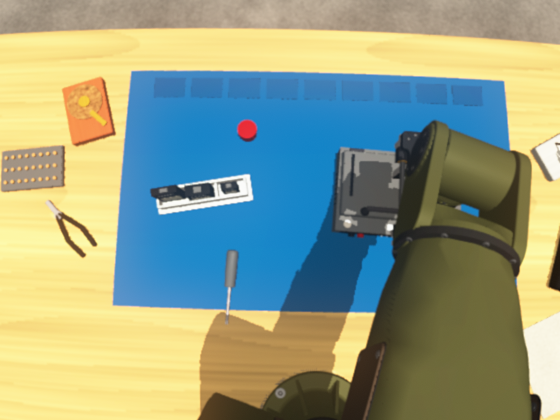

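```bash
python3 -m pendant '[{"tx":-0.2,"ty":-0.08,"tz":0.4,"rx":0,"ry":0,"rz":0.15,"grip":-1},{"tx":0,"ty":0,"tz":0.5,"rx":0,"ry":0,"rz":0,"grip":-1},{"tx":0,"ty":0,"tz":0.5,"rx":0,"ry":0,"rz":0,"grip":-1},{"tx":0,"ty":0,"tz":0.4,"rx":0,"ry":0,"rz":0,"grip":-1},{"tx":0,"ty":0,"tz":0.1,"rx":0,"ry":0,"rz":0,"grip":-1},{"tx":0,"ty":0,"tz":0,"rx":0,"ry":0,"rz":0,"grip":-1}]' 10; python3 - <<'E'
from go import *
rem(np.array([.4637,-.1297,.121]),1.508)
cap("2");im=crop("side","2",200,180,440,400,3);cv2.imwrite("pics/d2.png",im)
E
```

```text
time_s: 2.45
ee_pos: [0.4598, -0.1378, 0.2044]
eef_rot: [3.139, 0.002, 1.498]
force: [0.6, -0.4, 0.7]
grip_width: 0.0942
t 2.45 rows-units shift [0.2091 0.0812 0.1347] turn [ 0.0338  0.0233 -0.1394] F [ 0.5941 -0.4409  0.6751] w 0.09415428547863985
world d [ 0.0039  0.0081 -0.0054]
```

View pics/d2.png

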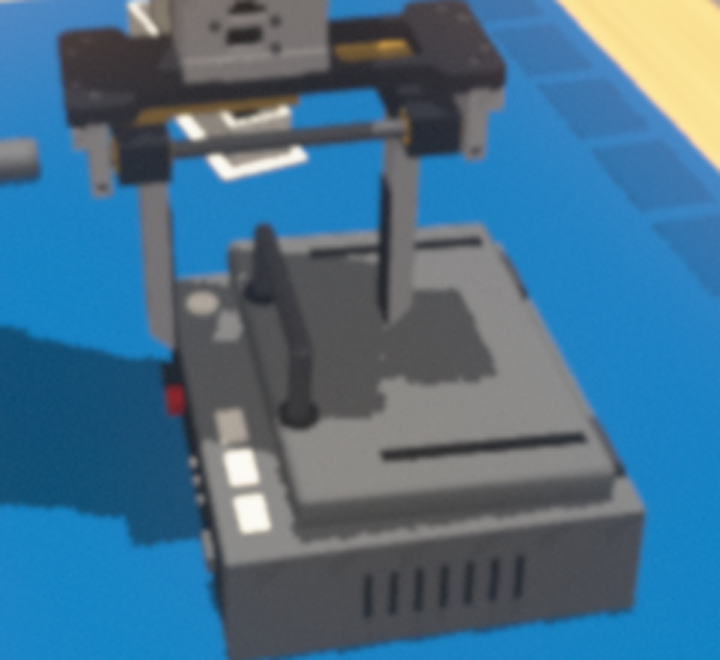

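```bash
python3 -m pendant '[{"tx":0.1,"ty":0,"tz":0.1,"rx":0,"ry":0,"rz":-0.1,"grip":1},{"tx":0,"ty":0,"tz":0,"rx":0,"ry":0,"rz":0,"grip":1},{"tx":0,"ty":0,"tz":0,"rx":0,"ry":0,"rz":0,"grip":1},{"tx":0,"ty":0,"tz":0,"rx":0,"ry":0,"rz":0,"grip":1},{"tx":0,"ty":0,"tz":0,"rx":0,"ry":0,"rz":0,"grip":1},{"tx":0,"ty":0,"tz":0,"rx":0,"ry":0,"rz":0,"grip":1},{"tx":0,"ty":0,"tz":0,"rx":0,"ry":0,"rz":0,"grip":1},{"tx":0,"ty":0,"tz":0,"rx":0,"ry":0,"rz":0,"grip":1}]' 10; python3 - <<'E'
from go import *
rem(np.array([.4637,-.1297,.121]),1.508)
cap("3");im=crop("side","3",200,180,440,400,3);cv2.imwrite("pics/d3.png",im)
E
```

```text
time_s: 3.22
ee_pos: [0.4617, -0.1338, 0.205]
eef_rot: [3.132, 0.004, 1.507]
force: [-0.3, -0.1, -0.1]
grip_width: 0.0442
t 3.22 rows-units shift [0.1068 0.0428 0.1501] turn [ 0.1404  0.0559 -0.0211] F [-0.3453 -0.102  -0.1469] w 0.04424947297755373
world d [ 0.002   0.0041 -0.006 ]
```

View pics/d3.png

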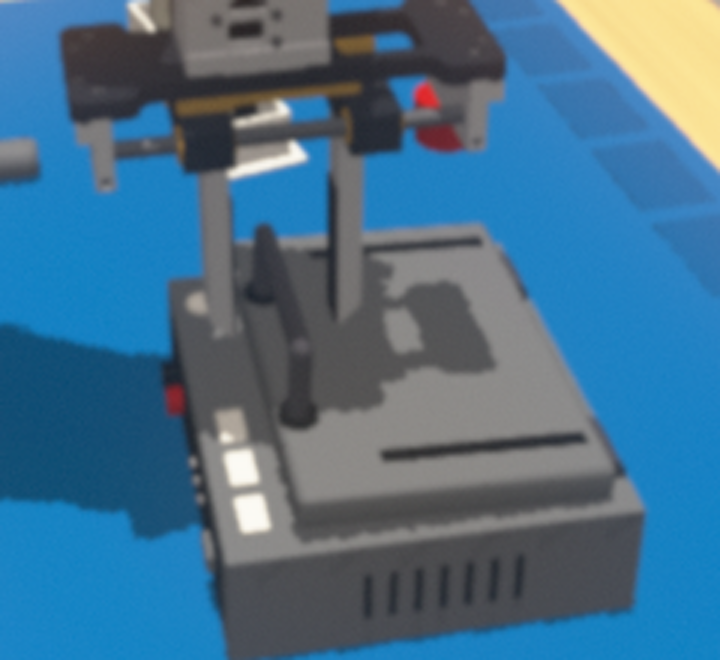

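```bash
python3 -m pendant '[{"tx":0.1,"ty":0.04,"tz":0.15,"rx":0.1,"ry":0,"rz":0,"grip":1},{"tx":0,"ty":0,"tz":0,"rx":0,"ry":0,"rz":0,"grip":1},{"tx":0,"ty":0,"tz":0,"rx":0,"ry":0,"rz":0,"grip":1},{"tx":0,"ty":0,"tz":0,"rx":0,"ry":0,"rz":0,"grip":1},{"tx":0,"ty":0,"tz":0,"rx":0,"ry":0,"rz":0,"grip":1},{"tx":0,"ty":0,"tz":0,"rx":0,"ry":0,"rz":0,"grip":1},{"tx":0,"ty":0,"tz":0,"rx":0,"ry":0,"rz":0,"grip":1},{"tx":0,"ty":0,"tz":0,"rx":0,"ry":0,"rz":0,"grip":1}]' 10; python3 - <<'E'
from go import *
rem(np.array([.4637,-.1297,.121]),1.508)
cap("4");im=crop("side","4",200,180,440,400,3);cv2.imwrite("pics/d4.png",im)
E
```

```text
time_s: 3.98
ee_pos: [0.4633, -0.1294, 0.1978]
eef_rot: [-3.141, 0.004, 1.507]
force: [-0.8, -0.3, 0.6]
grip_width: 0.0095
t 3.98 rows-units shift [-0.0061  0.0105 -0.0292] turn [-0.0033  0.0511 -0.0195] F [-0.7879 -0.3435  0.6315] w 0.009472618241727425
world d [ 0.0004 -0.0003  0.0012]
```

View pics/d4.png

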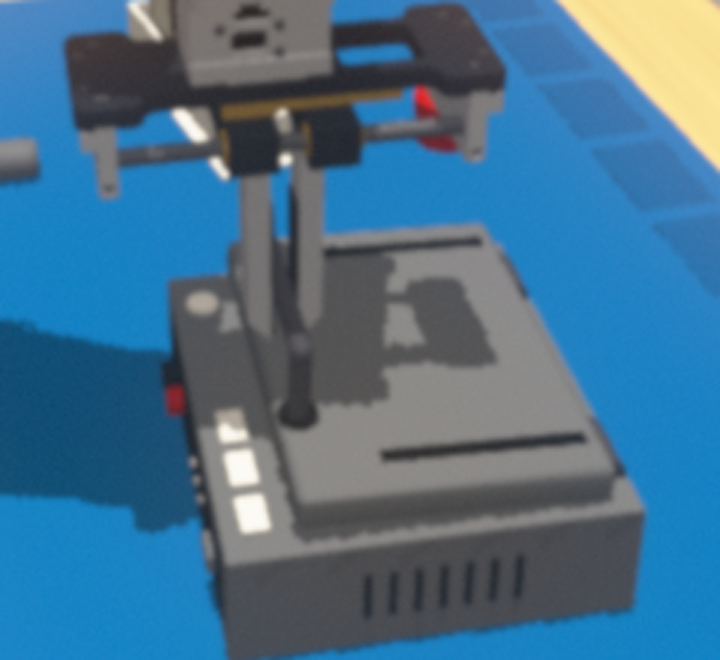

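```bash
cat > ang.py <<'E'
from go import *
p=np.load("tester.npy")
def ang():
    o=ctrl.get_obs();Rt=R.from_euler("xyz",o["eef_rot"])
    g=o["ee_pos"]+Rt.apply([0,0,.078])
    d=g[:2]-p[:2];lx=np.cos(p[2])*d[0]+np.sin(p[2])*d[1];ly=-np.sin(p[2])*d[0]+np.cos(p[2])*d[1]
    x=.08-lx;z=g[2]-.061
    print("phi",np.degrees(np.arctan2(z,x)),"r",np.hypot(x,z),"ly",ly,"a",np.degrees(np.arctan2(z,x))-22.93,"F",o["force"],"M",o["moment"],"w",o["grip_width"],"rot",o["eef_rot"],"t",o["time_s"])
ang()
E
python3 ang.py
python3 -m pendant '[{"tx":0,"ty":0.12,"tz":-0.25,"rx":0,"ry":0,"rz":0,"grip":1},{"tx":0,"ty":0.16,"tz":-0.26,"rx":0,"ry":0,"rz":0,"grip":1},{"tx":0,"ty":0.19,"tz":-0.24,"rx":0,"ry":0,"rz":0,"grip":1},{"tx":0,"ty":0.21,"tz":-0.22,"rx":0,"ry":0,"rz":0,"grip":1}]' 25; python3 ang.py
```

```text
phi 24.66909441317533 r 0.14101851807923818 ly -4.573847523879583e-05 a 1.73909441317533 F [-0.0615  0.6038  0.3658] M [0.0009 0.0522 0.0034] w 0.009636732967442612 rot [-3.1415  0.0036  1.5066] t 4.0833
time_s: 4.42
ee_pos: [0.4871, -0.1311, 0.2331]
eef_rot: [-3.126, 0.002, 1.506]
force: [-14.5, -1.6, 3.0]
grip_width: 0.009
phi 41.73810812563533 r 0.14142292769082346 ly -4.2816130628968354e-05 a 18.80810812563533 F [-14.4634  -1.6171   3.006 ] M [-0.1516  2.8605 -0.0467] w 0.008981065032282123 rot [-3.126   0.0022  1.5062] t 4.4167
```

```bash
python3 -m pendant '[{"tx":0,"ty":0.24,"tz":-0.24,"rx":0,"ry":0,"rz":0,"grip":1},{"tx":0,"ty":0.26,"tz":-0.22,"rx":0,"ry":0,"rz":0,"grip":1},{"tx":0,"ty":0.28,"tz":-0.2,"rx":0,"ry":0,"rz":0,"grip":1},{"tx":0,"ty":0.3,"tz":-0.17,"rx":0,"ry":0,"rz":0,"grip":1},{"tx":0,"ty":0.31,"tz":-0.14,"rx":0,"ry":0,"rz":0,"grip":1}]' 25; python3 ang.py
```

```text
time_s: 4.83
ee_pos: [0.5394, -0.1347, 0.271]
eef_rot: [-3.103, 0.001, 1.505]
force: [-11.0, -0.2, 5.6]
grip_width: 0.0093
phi 67.43581693583711 r 0.14297593119088634 ly -0.00027073792627291173 a 44.50581693583711 F [-10.9704  -0.1881   5.5606] M [-0.0962  2.0793  0.0395] w 0.009265146113829028 rot [-3.1032  0.0008  1.5054] t 4.8333
```

```bash
python3 -m pendant '[{"tx":0,"ty":0.32,"tz":-0.08,"rx":-0.15,"ry":0,"rz":0,"grip":1},{"tx":0,"ty":0.33,"tz":-0.05,"rx":-0.15,"ry":0,"rz":0,"grip":1},{"tx":0,"ty":0.34,"tz":-0.02,"rx":-0.15,"ry":0,"rz":0,"grip":1},{"tx":0,"ty":0.34,"tz":0.01,"rx":-0.15,"ry":0,"rz":0,"grip":1},{"tx":0,"ty":0.34,"tz":0.05,"rx":-0.15,"ry":0,"rz":0,"grip":1}]' 25; python3 ang.py
```

```text
time_s: 5.25
ee_pos: [0.6069, -0.1395, 0.2796]
eef_rot: [3.13, 0.002, 1.505]
force: [-7.0, -0.0, 2.6]
grip_width: 0.0091
phi 96.77112293627229 r 0.14154563202216502 ly -0.0008745843043872353 a 73.84112293627228 F [-7.014  -0.008   2.5511] M [-0.0841  1.3662  0.0037] w 0.009140164258631806 rot [3.1301 0.002  1.505 ] t 5.25
```

```bash
python3 -m pendant '[{"tx":0,"ty":0.33,"tz":0.06,"rx":0.1,"ry":0,"rz":0,"grip":1},{"tx":0,"ty":0.32,"tz":0.1,"rx":0.1,"ry":0,"rz":0,"grip":1},{"tx":0,"ty":0.31,"tz":0.13,"rx":0,"ry":0,"rz":0,"grip":1},{"tx":0,"ty":0.2,"tz":0.12,"rx":0,"ry":0,"rz":0,"grip":1},{"tx":0,"ty":0,"tz":0,"rx":0,"ry":0,"rz":0,"grip":1}]' 25; python3 ang.py
```

```text
time_s: 5.67
ee_pos: [0.6559, -0.1429, 0.2639]
eef_rot: [-3.138, 0.002, 1.505]
force: [3.2, -1.1, -4.7]
grip_width: 0.0093
phi 117.34568601056816 r 0.1406592824578507 ly -0.0011924265517679333 a 94.41568601056815 F [ 3.2213 -1.0859 -4.7137] M [-0.1344 -0.5939 -0.0151] w 0.009270580974572989 rot [-3.1375  0.0024  1.505 ] t 5.6667
```

```bash
python3 -m pendant '[{"tx":0,"ty":0.28,"tz":0.17,"rx":0,"ry":0,"rz":0,"grip":1},{"tx":0,"ty":0.24,"tz":0.16,"rx":0,"ry":0,"rz":0,"grip":1},{"tx":0,"ty":0.05,"tz":0.03,"rx":0,"ry":0,"rz":0,"grip":1},{"tx":0,"ty":0,"tz":0,"rx":0,"ry":0,"rz":0,"grip":1},{"tx":0,"ty":0,"tz":0,"rx":0,"ry":0,"rz":0,"grip":1}]' 25; python3 ang.py
```

```text
time_s: 6.08
ee_pos: [0.6788, -0.1446, 0.2492]
eef_rot: [-3.136, 0.002, 1.505]
force: [1.1, 0.3, -0.9]
grip_width: 0.009
phi 128.41154821790832 r 0.14066058613542246 ly -0.0014486178872305678 a 105.48154821790831 F [ 1.1443  0.3234 -0.8786] M [-0.084  -0.3456  0.0281] w 0.008998883859231798 rot [-3.1356  0.0024  1.5049] t 6.0833
```

```bash
python3 -m pendant '[{"tx":0,"ty":0,"tz":0,"rx":0,"ry":0,"rz":0,"grip":0.5},{"tx":0,"ty":0,"tz":0,"rx":0,"ry":0,"rz":0,"grip":0.5},{"tx":0,"ty":0,"tz":0,"rx":0,"ry":0,"rz":0,"grip":0.5},{"tx":0,"ty":0,"tz":0,"rx":0,"ry":0,"rz":0,"grip":0.5}]' 25; python3 ang.py; python3 - <<'E'
from go import *
cap("5");im=crop("side","5",200,100,440,400,2.5);cv2.imwrite("pics/d5.png",im)
E
```

```text
time_s: 6.42
ee_pos: [0.6779, -0.1444, 0.25]
eef_rot: [-3.136, 0.002, 1.505]
force: [0.1, 0.1, -0.1]
grip_width: 0.0232
phi 127.96023027000469 r 0.14075956623482058 ly -0.0013815686375111321 a 105.0302302700047 F [ 0.0954  0.0925 -0.1151] M [-0.0063 -0.1026 -0.0091] w 0.023208403729178897 rot [-3.1363  0.0023  1.5048] t 6.4167
```

View pics/d5.png

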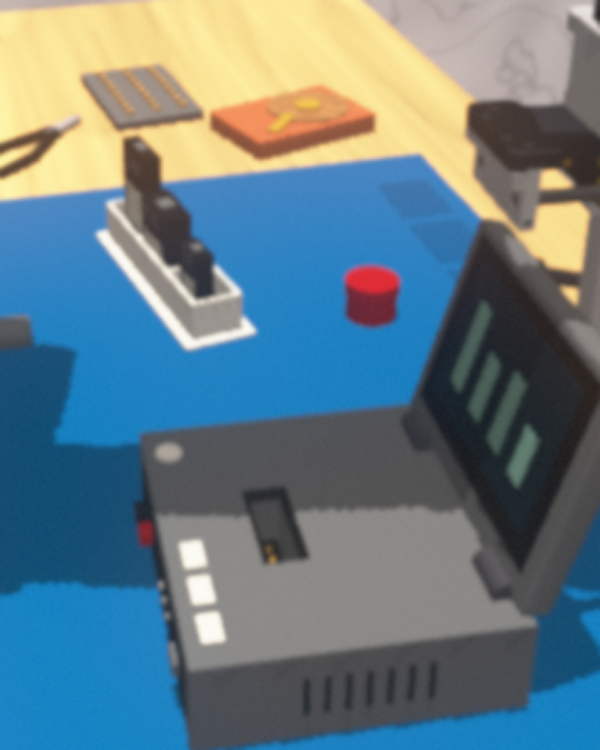

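```bash
python3 -m pendant '[{"tx":0,"ty":0,"tz":-0.4,"rx":0,"ry":0,"rz":0,"grip":0.5},{"tx":0,"ty":0,"tz":-0.6,"rx":0,"ry":0,"rz":0,"grip":0.5},{"tx":0,"ty":0,"tz":-0.6,"rx":0,"ry":0,"rz":0,"grip":0.5},{"tx":0,"ty":0,"tz":-0.5,"rx":0,"ry":0,"rz":0,"grip":0.5},{"tx":0,"ty":-0.1,"tz":-0.2,"rx":0,"ry":0,"rz":0,"grip":0.5}]' 25; python3 ang.py; python3 - <<'E'
from go import *
p=np.load("tester.npy")
px=np.array([(243,492),(285,487),(308,555),(265,563)])/2.5+[200,100]
c=np.mean([onz("side",q,.06) for q in px],0)
print("slot meas",c,"model",W(p,[[-.025,0,.06]])); print([onz("side",q,.06) for q in px])
r=np.load("rack.npy");print("batt",W(r,[[0,.065,.004]]))
# battery top in both views
a=[onz("side",np.array(q)/5.+[220,140],.099) for q in((150,78),(217,110))]
b=[onz("top",np.array(q)/5.+[135,160],.099) for q in((78,143),(212,127),(82,186))]
print(a,b,"rack c",[W(r,[[sx*.008,.065+sy*.027,.099]]) for sx,sy in((-1,1),(1,1),(1,-1),(-1,-1))])
E
```

```text
time_s: 6.93
ee_pos: [0.6739, -0.1438, 0.342]
eef_rot: [-3.13, 0.001, 1.505]
force: [-0.4, -0.3, -0.6]
grip_width: 0.0236
phi 111.99819123550633 r 0.21898735877387826 ly -0.0009001070731722138 a 89.06819123550633 F [-0.4357 -0.3292 -0.5623] M [-0.094  -0.1273 -0.0081] w 0.023553352455658413 rot [-3.1298  0.0009  1.5049] t 6.9333
slot meas [ 0.4876 -0.1306  0.06  ] model [[ 0.4864 -0.1311  0.06  ]]
[array([ 0.4771, -0.0995,  0.06  ]), array([ 0.5023, -0.101 ,  0.06  ]), array([ 0.4978, -0.1607,  0.06  ]), array([ 0.4732, -0.1612,  0.06  ])]
batt [[0.4995 0.3295 0.004 ]]
[array([0.4887, 0.3465, 0.099 ]), array([0.51  , 0.3054, 0.099 ])] [array([0.4984, 0.3522, 0.099 ]), array([0.506 , 0.2971, 0.099 ]), array([0.4807, 0.3493, 0.099 ])] rack c [array([[0.4871, 0.3548, 0.099 ]]), array([[0.5028, 0.3575, 0.099 ]]), array([[0.5119, 0.3043, 0.099 ]]), array([[0.4961, 0.3016, 0.099 ]])]
```

```bash
python3 -m pendant '[{"tx":0.4,"ty":-0.2,"tz":-0.1,"rx":0,"ry":0,"rz":0,"grip":-1},{"tx":0.7,"ty":-0.3,"tz":0,"rx":0,"ry":0,"rz":0,"grip":-1},{"tx":0.8,"ty":-0.3,"tz":0,"rx":0,"ry":0,"rz":-0.5,"grip":-1},{"tx":0.8,"ty":-0.3,"tz":0,"rx":0,"ry":0,"rz":-0.5,"grip":-1},{"tx":0.8,"ty":-0.25,"tz":0,"rx":0,"ry":0,"rz":-0.5,"grip":-1},{"tx":0.8,"ty":-0.25,"tz":0,"rx":0,"ry":0,"rz":-0.5,"grip":-1},{"tx":0.8,"ty":-0.25,"tz":0,"rx":0,"ry":0,"rz":-0.5,"grip":-1},{"tx":0.8,"ty":-0.25,"tz":0,"rx":0,"ry":0,"rz":-0.3,"grip":-1}]' 20; python3 - <<'E'
from go import *
rem([.498,.326,.172],1.737)
E
```

```text
time_s: 7.6
ee_pos: [0.5834, 0.0946, 0.3443]
eef_rot: [-3.13, -0.0, 1.699]
force: [0.2, -0.0, -0.1]
grip_width: 0.0736
t 7.6 rows-units shift [ 6.0103 -1.3485  2.3725] turn [-0.167  -0.0041 -0.5425] F [ 0.2239 -0.009  -0.0885] w 0.07364597726829777
world d [-0.0854  0.2314 -0.0943]
```

```bash
python3 -m pendant '[{"tx":0.8,"ty":-0.2,"tz":0.2,"rx":-0.1,"ry":0,"rz":-0.2,"grip":-1},{"tx":0.8,"ty":-0.2,"tz":0.3,"rx":0,"ry":0,"rz":-0.2,"grip":-1},{"tx":0.8,"ty":-0.2,"tz":0.35,"rx":0,"ry":0,"rz":0,"grip":-1},{"tx":0.8,"ty":-0.2,"tz":0.35,"rx":0,"ry":0,"rz":0,"grip":-1},{"tx":0.8,"ty":-0.2,"tz":0.35,"rx":0,"ry":0,"rz":0,"grip":-1},{"tx":0.7,"ty":-0.15,"tz":0.3,"rx":0,"ry":0,"rz":0,"grip":-1},{"tx":0.4,"ty":-0.1,"tz":0.2,"rx":0,"ry":0,"rz":0,"grip":-1},{"tx":0,"ty":0,"tz":0,"rx":0,"ry":0,"rz":0,"grip":-1}]' 20; python3 - <<'E'
from go import *
rem([.498,.326,.172],1.737)
E
```

```text
time_s: 8.27
ee_pos: [0.4909, 0.3007, 0.256]
eef_rot: [-3.137, 0.0, 1.735]
force: [0.1, -0.3, 0.7]
grip_width: 0.0941
t 8.27 rows-units shift [0.5949 0.2794 0.1484] turn [-0.0693  0.0039 -0.0251] F [ 0.0716 -0.3083  0.707 ] w 0.09410760158897259
world d [ 0.0071  0.0253 -0.006 ]
```

```bash
python3 -m pendant '[{"tx":0.5,"ty":0.25,"tz":0,"rx":-0.05,"ry":0,"rz":0,"grip":-1},{"tx":0.05,"ty":0,"tz":0,"rx":0,"ry":0,"rz":0,"grip":-1},{"tx":0,"ty":0,"tz":0,"rx":0,"ry":0,"rz":0,"grip":-1}]' 20; python3 - <<'E'
from go import *
rem([.498,.326,.172],1.737)
cap("6");cv2.imwrite("pics/e1.png",crop("side","6",180,60,370,260,3));cv2.imwrite("pics/e2.png",crop("top","6",100,120,300,260,4))
E
```

```text
time_s: 8.52
ee_pos: [0.4964, 0.3238, 0.255]
eef_rot: [-3.139, 0.001, 1.737]
force: [-0.1, -0.6, 1.3]
grip_width: 0.0941
t 8.52 rows-units shift [0.0484 0.048  0.1242] turn [-0.0415  0.0182 -0.0024] F [-0.1295 -0.636   1.3019] w 0.09406821628033601
world d [ 0.0016  0.0022 -0.005 ]
```

View pics/e1.png

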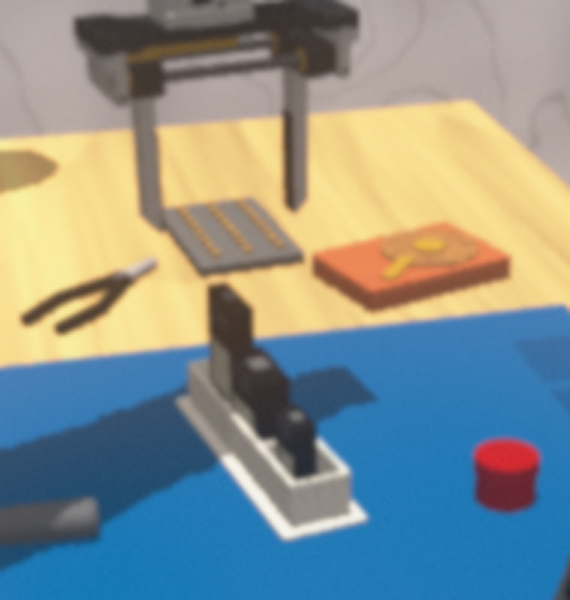

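View pics/e2.png

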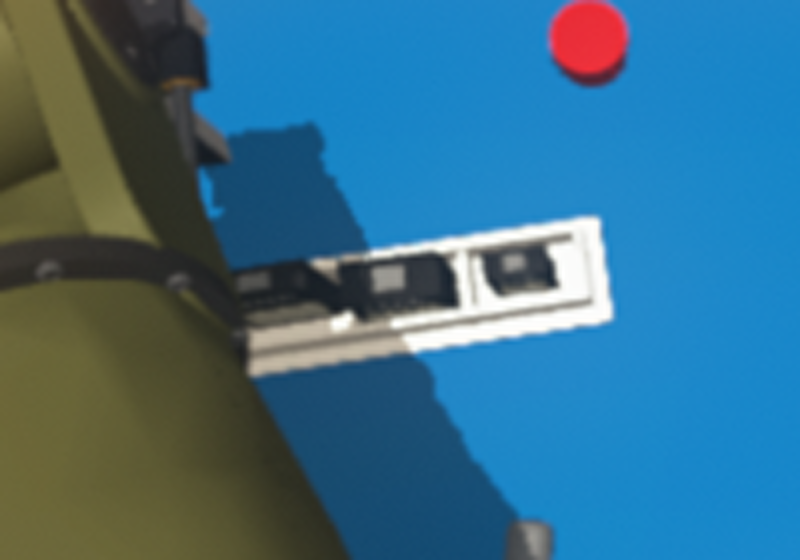

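View pics/side_6.png

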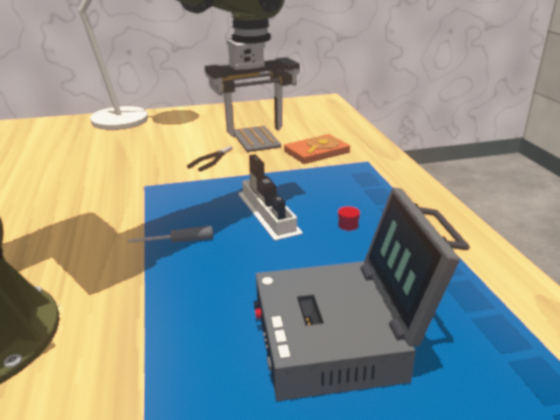

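```bash
python3 -m pendant '[{"tx":0.05,"ty":0.05,"tz":0.4,"rx":0,"ry":0,"rz":0,"grip":-1},{"tx":0,"ty":0,"tz":0.5,"rx":0,"ry":0,"rz":0,"grip":-1},{"tx":0,"ty":0,"tz":0.5,"rx":0,"ry":0,"rz":0,"grip":-1},{"tx":0,"ty":0,"tz":0.4,"rx":0,"ry":0,"rz":0,"grip":-1},{"tx":0,"ty":0,"tz":0.3,"rx":0,"ry":0,"rz":0,"grip":-1},{"tx":0,"ty":0,"tz":0.15,"rx":0,"ry":0,"rz":0,"grip":-1},{"tx":0,"ty":0,"tz":0,"rx":0,"ry":0,"rz":0,"grip":-1}]' 20; python3 - <<'E'
from go import *
rem([.498,.326,.074],1.737)
cap("7");cv2.imwrite("pics/e3.png",crop("side","7",200,120,330,250,5))
E
```

```text
time_s: 9.2
ee_pos: [0.5006, 0.3184, 0.165]
eef_rot: [3.139, -0.0, 1.729]
force: [0.4, -0.3, 0.2]
grip_width: 0.0937
t 9.2 rows-units shift [ 0.198  -0.0346  0.3252] turn [ 0.0382 -0.002  -0.1159] F [ 0.4059 -0.3023  0.2452] w 0.09373942399379923
world d [-0.0026  0.0076 -0.013 ]
```

View pics/e3.png

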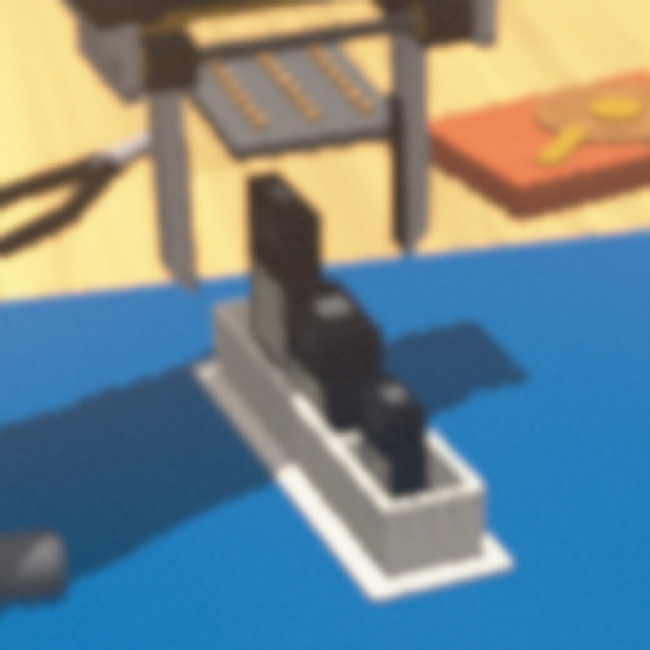

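```bash
python3 -m pendant '[{"tx":0.18,"ty":-0.05,"tz":0.15,"rx":0,"ry":0,"rz":-0.1,"grip":-1},{"tx":0.02,"ty":0,"tz":0.12,"rx":0,"ry":0,"rz":0,"grip":-1},{"tx":0,"ty":0,"tz":0.03,"rx":0,"ry":0,"rz":0,"grip":-1},{"tx":0,"ty":0,"tz":0,"rx":0,"ry":0,"rz":0,"grip":-1}]' 20; python3 - <<'E'
from go import *
rem([.498,.326,.074],1.737)
E
```

```text
time_s: 9.63
ee_pos: [0.4983, 0.3275, 0.1563]
eef_rot: [3.133, -0.002, 1.737]
force: [0.0, -0.1, 0.3]
grip_width: 0.0937
t 9.63 rows-units shift [-0.0373 -0.0136  0.1072] turn [ 0.1262 -0.0354 -0.0042] F [ 0.0126 -0.0637  0.3066] w 0.09365736730530241
world d [-0.0003 -0.0015 -0.0043]
```

Close on it (~1.3 s).

```bash
python3 -m pendant '[{"tx":-0.04,"ty":0,"tz":0.1,"rx":0.12,"ry":-0.03,"rz":0,"grip":1},{"tx":0,"ty":0,"tz":0,"rx":0,"ry":0,"rz":0,"grip":1},{"tx":0,"ty":0,"tz":0,"rx":0,"ry":0,"rz":0,"grip":1},{"tx":0,"ty":0,"tz":0,"rx":0,"ry":0,"rz":0,"grip":1},{"tx":0,"ty":0,"tz":0,"rx":0,"ry":0,"rz":0,"grip":1},{"tx":0,"ty":0,"tz":0,"rx":0,"ry":0,"rz":0,"grip":1},{"tx":0,"ty":0,"tz":0,"rx":0,"ry":0,"rz":0,"grip":1},{"tx":0,"ty":0,"tz":0,"rx":0,"ry":0,"rz":0,"grip":1}]' 20;python3 - <<'E'
from go import *
rem([.498,.326,.074],1.737)
E
python3 -m pendant '[{"tx":0,"ty":0,"tz":0,"rx":0,"ry":0,"rz":0,"grip":1},{"tx":0,"ty":0,"tz":0,"rx":0,"ry":0,"rz":0,"grip":1},{"tx":0,"ty":0,"tz":0,"rx":0,"ry":0,"rz":0,"grip":1},{"tx":0,"ty":0,"tz":0,"rx":0,"ry":0,"rz":0,"grip":1},{"tx":0,"ty":0,"tz":0,"rx":0,"ry":0,"rz":0,"grip":1},{"tx":0,"ty":0,"tz":0,"rx":0,"ry":0,"rz":0,"grip":1},{"tx":0,"ty":0,"tz":0,"rx":0,"ry":0,"rz":0,"grip":1},{"tx":0,"ty":0,"tz":0,"rx":0,"ry":0,"rz":0,"grip":1}]' 35; python3 - <<'E'
from go import *
rem([.498,.326,.074],1.737);o=ctrl.get_obs();print(o["ee_pos"],o["eef_rot"])
cap("8");cv2.imwrite("pics/e4.png",crop("side","8",200,120,330,250,5))
E
```

```text
time_s: 10.3
ee_pos: [0.4988, 0.326, 0.1525]
eef_rot: [3.141, -0.0, 1.737]
force: [0.2, 0.2, -0.0]
grip_width: 0.0439
t 10.3 rows-units shift [ 0.0041 -0.0195  0.0136] turn [ 0.006  -0.0057 -0.0003] F [ 0.1644  0.1819 -0.0057] w 0.0439241995452321
world d [-0.0008  0.     -0.0005]
time_s: 10.97
ee_pos: [0.4988, 0.326, 0.1527]
eef_rot: [3.141, -0.0, 1.737]
force: [0.9, -0.2, -0.1]
grip_width: 0.0159
t 10.97 rows-units shift [ 0.0039 -0.0202  0.0174] turn [ 0.0096 -0.0071 -0.0006] F [ 0.927  -0.2196 -0.052 ] w 0.01590388727746651
world d [-0.0008  0.     -0.0007]
[0.4988 0.326  0.1527] [ 3.1409 -0.0005  1.737 ]
```

View pics/e4.png

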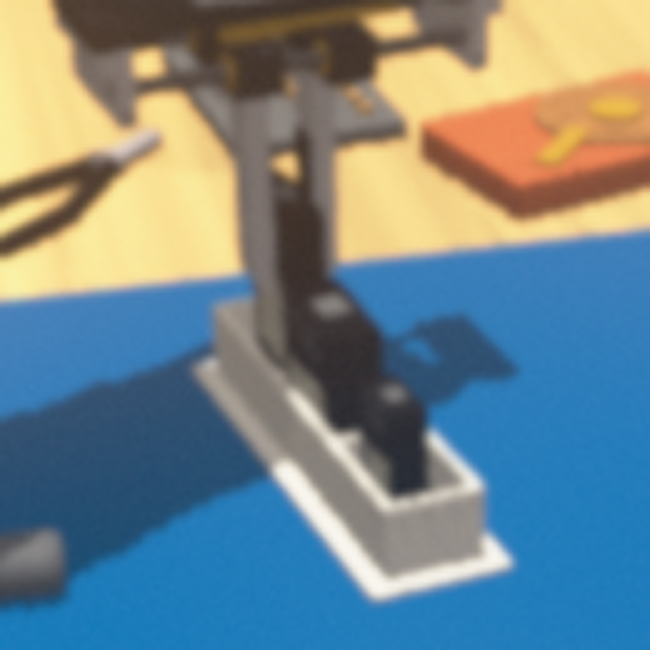

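```bash
python3 -m pendant '[{"tx":0,"ty":0,"tz":-0.25,"rx":0,"ry":0,"rz":0,"grip":1},{"tx":0,"ty":0,"tz":-0.4,"rx":0,"ry":0,"rz":0,"grip":1},{"tx":0,"ty":0,"tz":-0.5,"rx":0,"ry":0,"rz":0,"grip":1},{"tx":0,"ty":0,"tz":-0.5,"rx":0,"ry":0,"rz":0,"grip":1},{"tx":0,"ty":0,"tz":-0.5,"rx":0,"ry":0,"rz":0,"grip":1},{"tx":0,"ty":0,"tz":-0.4,"rx":0,"ry":0,"rz":0,"grip":1},{"tx":0,"ty":0,"tz":-0.2,"rx":0,"ry":0,"rz":0,"grip":1},{"tx":0,"ty":0,"tz":0,"rx":0,"ry":0,"rz":0,"grip":1}]' 35; python3 - <<'E'
from go import *
p=np.load("tester.npy")
s=W(p,[[-.025,0,0]])[0];s[2]=.06+.0707+.05
rem(s,p[2]+np.pi/2)
cap("9");cv2.imwrite("pics/e5.png",crop("side","9",180,60,340,250,4))
E
```

```text
time_s: 11.73
ee_pos: [0.498, 0.3255, 0.2708]
eef_rot: [-3.14, 0.0, 1.737]
force: [0.8, -0.2, -0.5]
grip_width: 0.0161
t 11.73 rows-units shift [-11.2108  -2.1761   0.3072] turn [-0.016   0.0052  3.2854] F [ 0.8156 -0.1639 -0.5064] w 0.01614303213031093
world d [-0.0116 -0.4567 -0.0121]
```

View pics/e5.png

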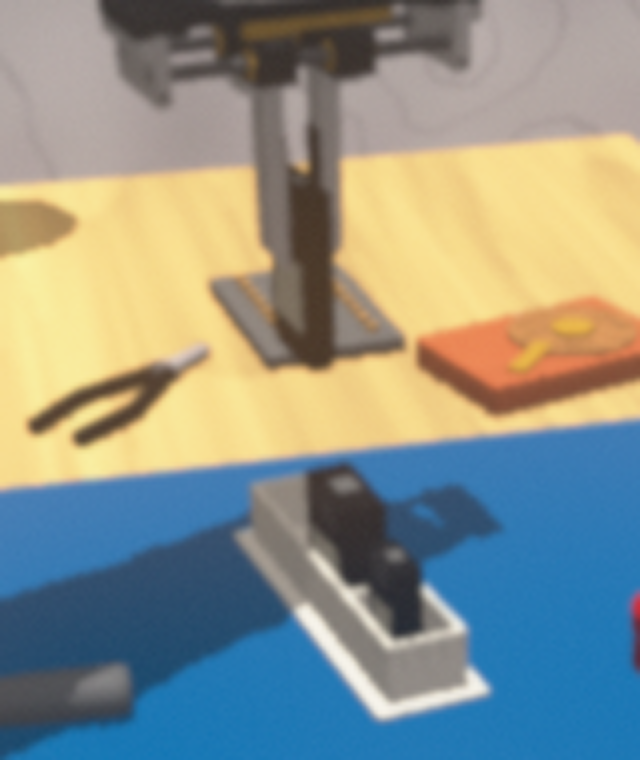

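```bash
python3 -m pendant '[{"tx":-0.4,"ty":-0.08,"tz":0,"rx":0,"ry":0,"rz":0.4,"grip":1},{"tx":-0.7,"ty":-0.12,"tz":0,"rx":0,"ry":0,"rz":0.5,"grip":1},{"tx":-0.8,"ty":-0.1,"tz":0,"rx":0,"ry":0,"rz":0.5,"grip":1},{"tx":-0.8,"ty":-0.08,"tz":0,"rx":0,"ry":0,"rz":0.5,"grip":1},{"tx":-0.8,"ty":-0.05,"tz":0,"rx":0,"ry":0,"rz":0.5,"grip":1},{"tx":-0.8,"ty":0,"tz":0,"rx":0,"ry":0,"rz":0.4,"grip":1},{"tx":-0.8,"ty":0,"tz":0,"rx":0,"ry":0,"rz":0.2,"grip":1},{"tx":-0.8,"ty":0,"tz":0,"rx":0,"ry":0,"rz":0,"grip":1}]' 35; python3 - <<'E'
from go import *
p=np.load("tester.npy")
s=W(p,[[-.025,0,0]])[0];s[2]=.06+.0707+.05
rem(s,p[2]+np.pi/2)
E
```

```text
time_s: 12.5
ee_pos: [0.4865, 0.0831, 0.2581]
eef_rot: [-3.123, 0.007, 1.525]
force: [1.2, -0.8, -1.7]
grip_width: 0.0157
t 12.5 rows-units shift [-5.3502  0.2407  0.0168] turn [-0.2705  0.0988  0.2507] F [ 1.2449 -0.77   -1.6857] w 0.01566745482586892
world d [-0.0001 -0.2142  0.0006]
```

```bash
python3 -m pendant '[{"tx":-0.8,"ty":0.02,"tz":-0.05,"rx":-0.1,"ry":0.05,"rz":0.1,"grip":1},{"tx":-0.8,"ty":0.02,"tz":-0.05,"rx":-0.05,"ry":0.05,"rz":0.1,"grip":1},{"tx":-0.8,"ty":0.05,"tz":0,"rx":0,"ry":0,"rz":0,"grip":1},{"tx":-0.8,"ty":0.05,"tz":0,"rx":0,"ry":0,"rz":0,"grip":1},{"tx":-0.7,"ty":0.05,"tz":0,"rx":0,"ry":0,"rz":0,"grip":1},{"tx":-0.4,"ty":0,"tz":0,"rx":0,"ry":0,"rz":0,"grip":1},{"tx":-0.1,"ty":0,"tz":0,"rx":0,"ry":0,"rz":0,"grip":1},{"tx":0,"ty":0,"tz":0,"rx":0,"ry":0,"rz":0,"grip":1}]' 35; python3 - <<'E'
from go import *
p=np.load("tester.npy")
s=W(p,[[-.025,0,0]])[0];s[2]=.06+.0707+.05
rem(s,p[2]+np.pi/2)
E
```

```text
time_s: 13.17
ee_pos: [0.479, -0.1063, 0.253]
eef_rot: [-3.118, -0.001, 1.505]
force: [-0.4, 0.6, -0.8]
grip_width: 0.0157
t 13.17 rows-units shift [-0.6063  0.2226 -0.1489] turn [-0.3339 -0.0189 -0.045 ] F [-0.3954  0.6293 -0.7522] w 0.015662912071255263
world d [ 0.0074 -0.0248  0.0057]
```

```bash
python3 -m pendant '[{"tx":-0.5,"ty":0.2,"tz":-0.15,"rx":-0.3,"ry":0,"rz":-0.05,"grip":1},{"tx":-0.1,"ty":0.02,"tz":0,"rx":-0.05,"ry":0,"rz":0,"grip":1},{"tx":0,"ty":0,"tz":0,"rx":0,"ry":0,"rz":0,"grip":1},{"tx":0,"ty":0,"tz":0,"rx":0,"ry":0,"rz":0,"grip":1}]' 35; python3 - <<'E'
from go import *
p=np.load("tester.npy")
s=W(p,[[-.025,0,0]])[0];s[2]=.06+.0707+.05
rem(s,p[2]+np.pi/2)
cap("10")
for n,(x0,y0,x1,y1,f) in(("side",(220,140,460,400,3)),("top",(300,120,470,260,4))):
    im=crop(n,"10",x0,y0,x1,y1,f)
    o=ctrl.get_obs();Rt=R.from_euler("xyz",o["eef_rot"]);
    B=np.array(box(.054,.016,.078-.0243,.078+.0707));P=o["ee_pos"]+Rt.apply(B)
    drawbox(im,n,P,(0,0,255),f,x0,y0)
    drawbox(im,n,W(p,box(.026,.064,.054,.06,-.025)),(0,255,0),f,x0,y0)
    drawbox(im,n,W(p,lid(np.radians(105),np.array(box(.14,.19,-.001,.017))+[.07,0,0])),(255,255,0),f,x0,y0)
    cv2.imwrite(f"pics/g_{n}.png",im)
E
```

```text
time_s: 13.5
ee_pos: [0.4861, -0.1282, 0.2562]
eef_rot: [-3.139, -0.003, 1.51]
force: [0.7, -0.2, -1.2]
grip_width: 0.0159
t 13.5 rows-units shift [-0.0737  0.0113 -0.0631] turn [-0.0433 -0.0474  0.0284] F [ 0.6998 -0.1617 -1.2335] w 0.015933495644602082
world d [ 0.0003 -0.003   0.0025]
```

View pics/g_side.png

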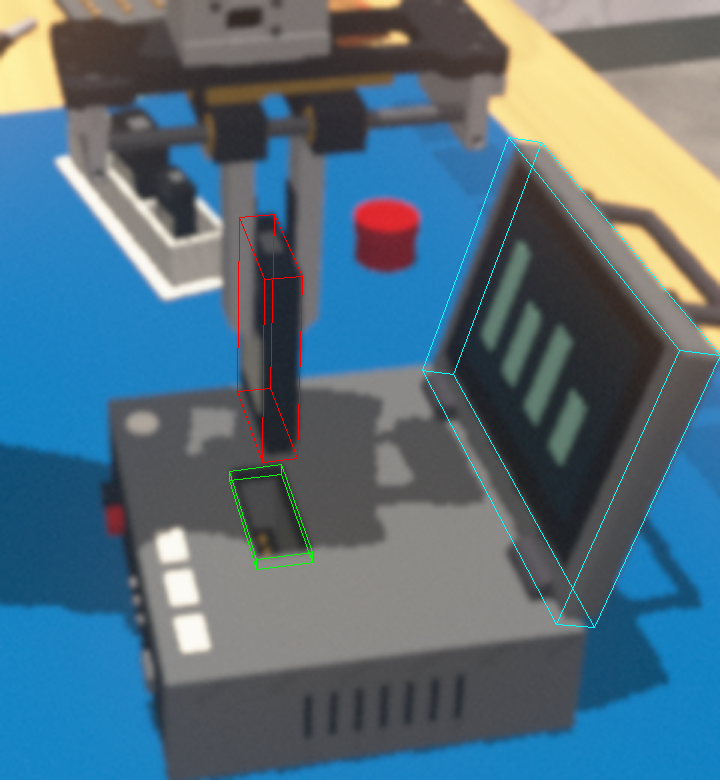

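View pics/g_top.png

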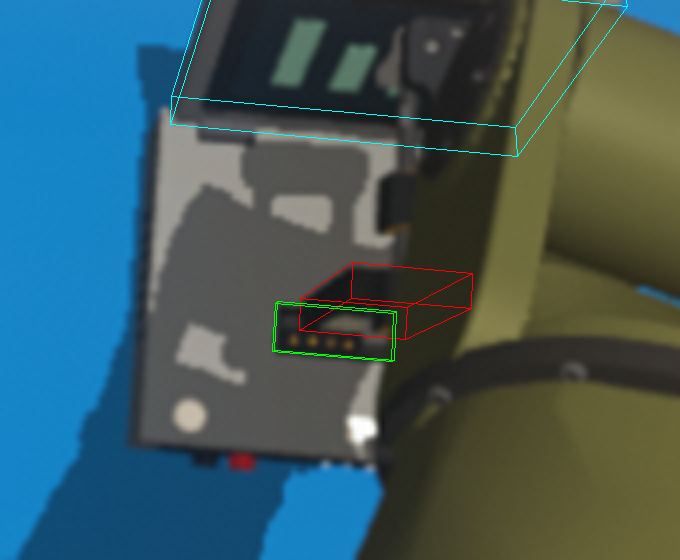

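```bash
python3 -m pendant '[{"tx":-0.07,"ty":0,"tz":0.2,"rx":-0.04,"ry":-0.04,"rz":0.03,"grip":1},{"tx":0,"ty":0,"tz":0.25,"rx":0,"ry":0,"rz":0,"grip":1},{"tx":0,"ty":0,"tz":0.2,"rx":0,"ry":0,"rz":0,"grip":1},{"tx":0,"ty":0,"tz":0.1,"rx":0,"ry":0,"rz":0,"grip":1},{"tx":0,"ty":0,"tz":0,"rx":0,"ry":0,"rz":0,"grip":1},{"tx":0,"ty":0,"tz":0,"rx":0,"ry":0,"rz":0,"grip":1}]' 35; cat > chk.py <<'E'
import sys
from go import *
p=np.load("tester.npy");tag=sys.argv[1]
s=W(p,[[-.025,0,0]])[0];s[2]=.06+.0707
rem(s,p[2]+np.pi/2)
print("bottom z",ctrl.get_obs()["ee_pos"][2]-.1487)
cap(tag)
for n,(x0,y0,x1,y1,f) in(("side",(270,190,390,350,5)),("top",(340,150,420,250,6))):
    im=crop(n,tag,x0,y0,x1,y1,f)
    drawbox(im,n,W(p,box(.026,.064,.054,.06,-.025)),(0,255,0),f,x0,y0)
    if len(sys.argv)>2:
        o=ctrl.get_obs();Rt=R.from_euler("xyz",o["eef_rot"])
        drawbox(im,n,o["ee_pos"]+Rt.apply(np.array(box(.054,.016,.078-.0243,.078+.0707))),(0,0,255),f,x0,y0)
    cv2.imwrite(f"pics/k{tag}_{n}.png",im)
E
python3 chk.py 11
```

```text
time_s: 14.1
ee_pos: [0.4853, -0.1286, 0.2216]
eef_rot: [-3.139, -0.001, 1.51]
force: [0.2, 0.2, -0.5]
grip_width: 0.0159
t 14.1 rows-units shift [-0.0623  0.0329  0.3225] turn [-0.0386 -0.015   0.0377] F [ 0.2107  0.155  -0.5361] w 0.015947680014670368
world d [ 0.0011 -0.0026 -0.0129]
bottom z 0.07290483513415671
```

View pics/k11_side.png

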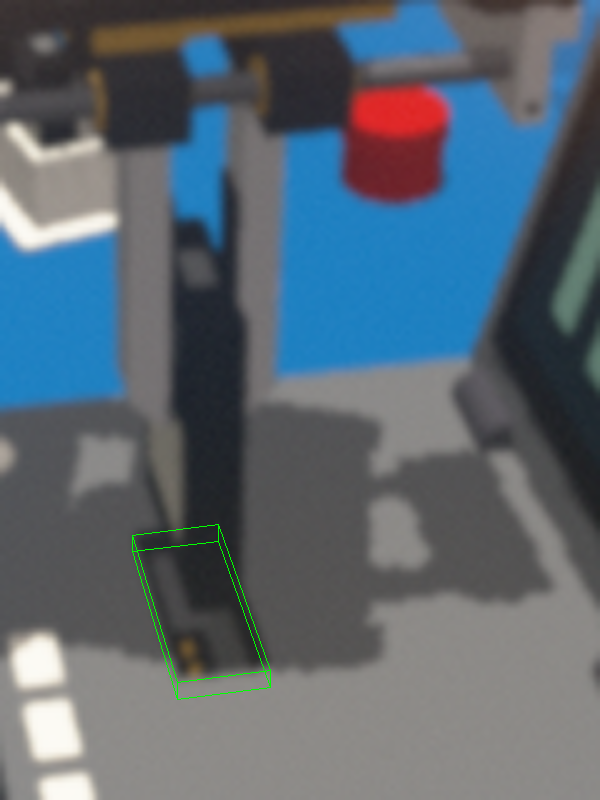

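View pics/k11_top.png

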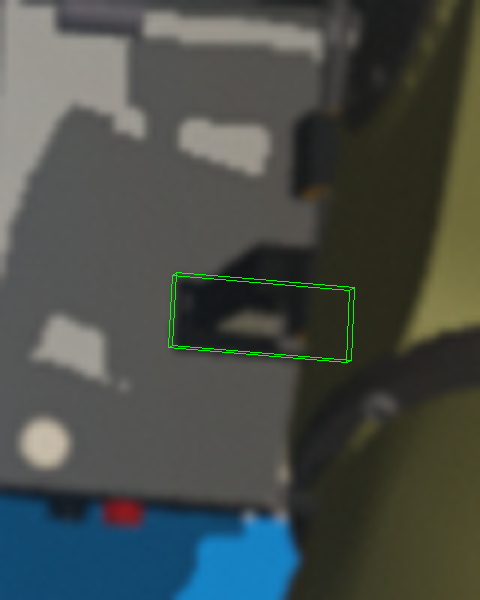

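```bash
python3 - <<'E'
from go import *
p=np.load("tester.npy")
for n,(x0,y0,x1,y1,f) in(("side",(280,215,350,335,6)),("top",(340,150,420,250,6))):
    im=crop(n,"11",x0,y0,x1,y1,f);raw=im.copy()
    o=ctrl.get_obs();Rt=R.from_euler("xyz",o["eef_rot"])
    drawbox(im,n,o["ee_pos"]+Rt.apply(np.array(box(.054,.016,.078-.0243,.078+.0647))),(0,0,255),f,x0,y0)
    drawbox(im,n,o["ee_pos"]+Rt.apply(np.array(box(.050,.012,.078+.0647,.078+.0707))),(0,255,255),f,x0,y0)
    drawbox(im,n,W(p,box(.026,.064,.06,.06,-.025)),(0,255,0),f,x0,y0)
    raw=cv2.convertScaleAbs(raw,alpha=2.2);
    im=np.maximum(im,0)
    cv2.imwrite(f"pics/m_{n}.png",np.hstack([raw,cv2.convertScaleAbs(im,alpha=1.6)])[:600])
E
```

```text
(no output)
```

View pics/m_side.png

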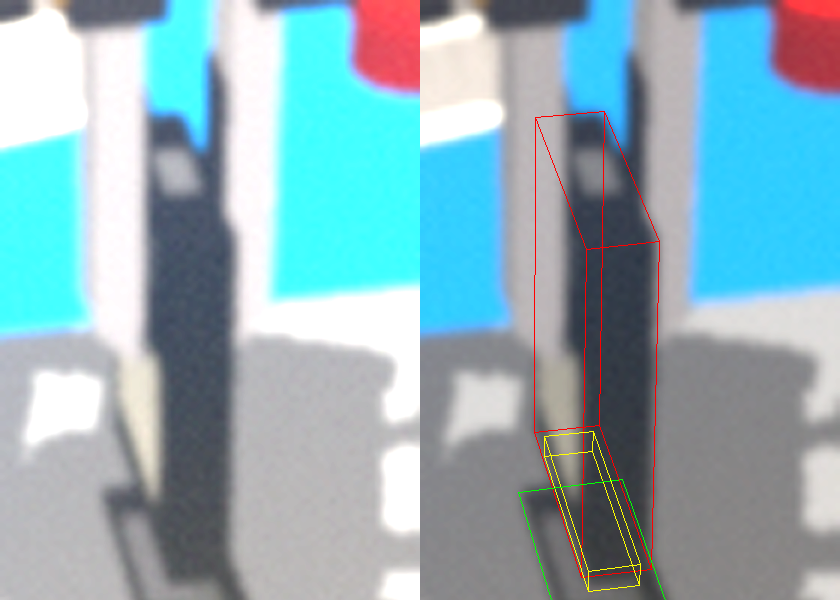

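```bash
python3 -m pendant '[{"tx":-0.12,"ty":0.05,"tz":0,"rx":-0.04,"ry":0,"rz":0.04,"grip":1},{"tx":0,"ty":0,"tz":0,"rx":0,"ry":0,"rz":0,"grip":1},{"tx":0,"ty":0,"tz":0.1,"rx":0,"ry":0,"rz":0,"grip":1},{"tx":0,"ty":0,"tz":0.1,"rx":0,"ry":0,"rz":0,"grip":1},{"tx":0,"ty":0,"tz":0.1,"rx":0,"ry":0,"rz":0,"grip":1},{"tx":0,"ty":0,"tz":0,"rx":0,"ry":0,"rz":0,"grip":1}]' 35; python3 chk.py 12
```

```text
time_s: 14.7
ee_pos: [0.4877, -0.1345, 0.21]
eef_rot: [3.138, -0.0, 1.507]
force: [0.5, 0.1, -1.5]
grip_width: 0.0154
t 14.7 rows-units shift [ 0.0827 -0.0373  0.032 ] turn [ 0.0489 -0.0026 -0.0146] F [ 0.4546  0.0836 -1.5221] w 0.01541953215029198
world d [-0.0013  0.0034 -0.0013]
bottom z 0.06128437137323886
```

View pics/k12_side.png

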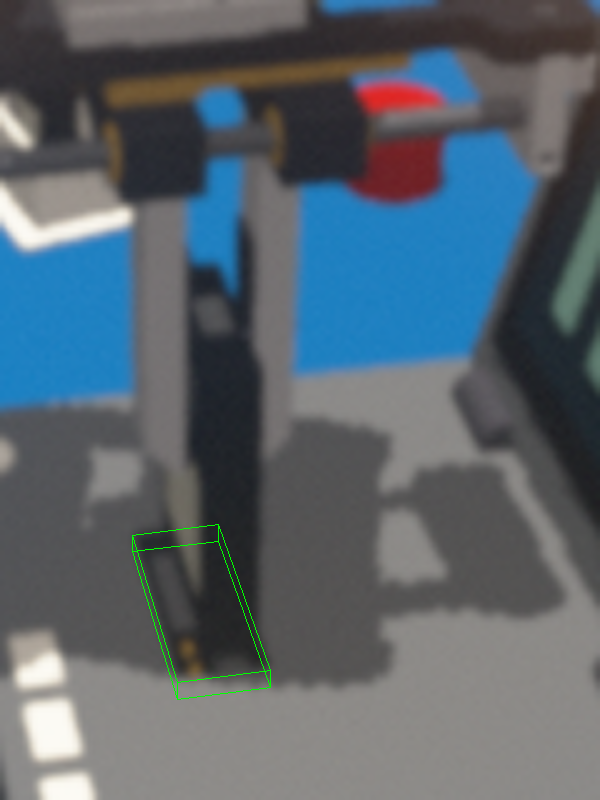

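```bash
python3 -m pendant '[{"tx":0.03,"ty":-0.06,"tz":0,"rx":0.04,"ry":0,"rz":0,"grip":1},{"tx":0,"ty":0,"tz":0,"rx":0,"ry":0,"rz":0,"grip":1},{"tx":0,"ty":0,"tz":0.08,"rx":0,"ry":0,"rz":0,"grip":1},{"tx":0,"ty":0,"tz":0.08,"rx":0,"ry":0,"rz":0,"grip":1},{"tx":0,"ty":0,"tz":0,"rx":0,"ry":0,"rz":0,"grip":1}]' 35; python3 chk.py 13
```

```text
time_s: 15.22
ee_pos: [0.4854, -0.1329, 0.2042]
eef_rot: [3.14, 0.0, 1.507]
force: [-0.6, -1.1, -1.4]
grip_width: 0.0163
t 15.22 rows-units shift [ 0.0466  0.0216 -0.1132] turn [ 0.0271  0.0034 -0.0098] F [-0.5925 -1.1414 -1.4329] w 0.01629153675788658
world d [0.001  0.0018 0.0045]
bottom z 0.055472160762958356
```

View pics/k13_side.png

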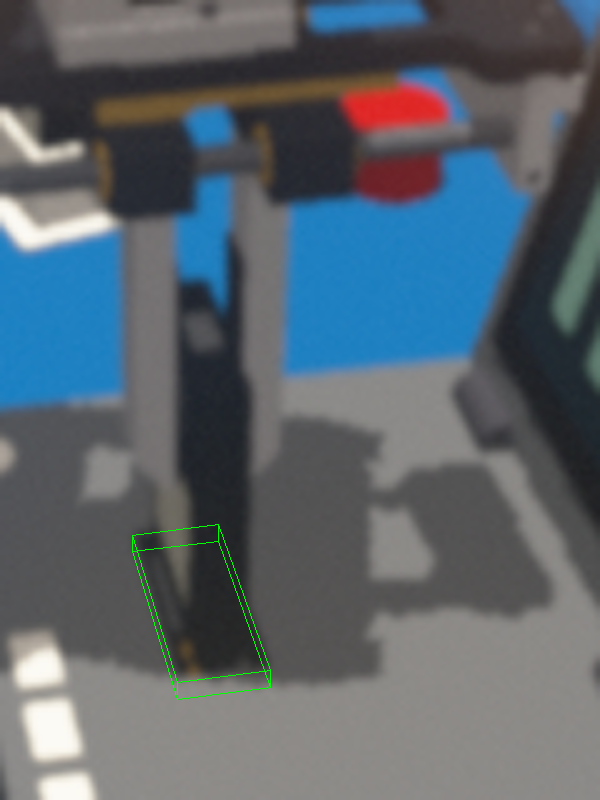

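View pics/k13_top.png

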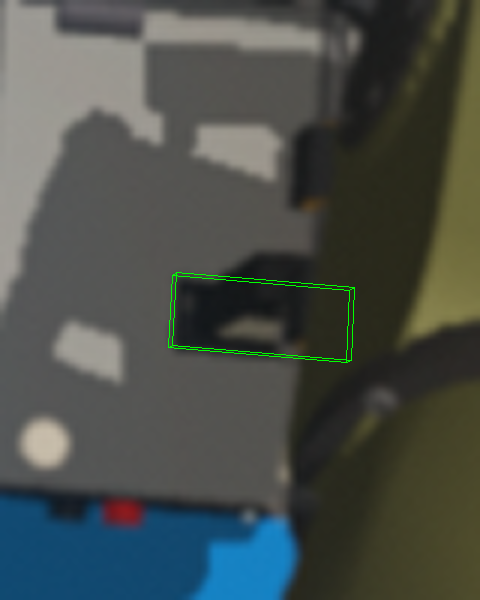

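```bash
python3 -m pendant '[{"tx":0,"ty":0,"tz":0.08,"rx":0,"ry":0,"rz":0,"grip":1},{"tx":0,"ty":0,"tz":0.08,"rx":0,"ry":0,"rz":0,"grip":1},{"tx":0,"ty":0,"tz":0,"rx":0,"ry":0,"rz":0,"grip":1}]' 35; python3 -m pendant '[{"tx":0,"ty":0,"tz":0.08,"rx":0,"ry":0,"rz":0,"grip":1},{"tx":0,"ty":0,"tz":0,"rx":0,"ry":0,"rz":0,"grip":1}]' 35
```

```text
time_s: 15.57
ee_pos: [0.4857, -0.133, 0.1977]
eef_rot: [3.139, 0.0, 1.507]
force: [0.1, 0.4, -0.3]
grip_width: 0.0155
time_s: 15.73
ee_pos: [0.4856, -0.133, 0.194]
eef_rot: [3.139, 0.0, 1.507]
force: [-0.5, 0.8, -0.0]
grip_width: 0.0157
```

```bash
python3 -m pendant '[{"tx":0,"ty":0,"tz":0.08,"rx":0,"ry":0,"rz":0,"grip":1},{"tx":0,"ty":0,"tz":0.08,"rx":0,"ry":0,"rz":0,"grip":1},{"tx":0,"ty":0,"tz":0.04,"rx":0,"ry":0,"rz":0,"grip":1},{"tx":0,"ty":0,"tz":0,"rx":0,"ry":0,"rz":0,"grip":1}]' 35; python3 chk.py 14 x
```

```text
time_s: 16.07
ee_pos: [0.4856, -0.133, 0.185]
eef_rot: [3.139, 0.0, 1.507]
force: [0.0, 0.7, -1.2]
grip_width: 0.0159
t 16.07 rows-units shift [ 0.048   0.0172 -0.5915] turn [ 0.0315  0.0036 -0.0108] F [ 0.0344  0.6879 -1.2444] w 0.015897790874730356
world d [0.0008 0.0019 0.0237]
bottom z 0.036340023625476836
```

View pics/k14_side.png

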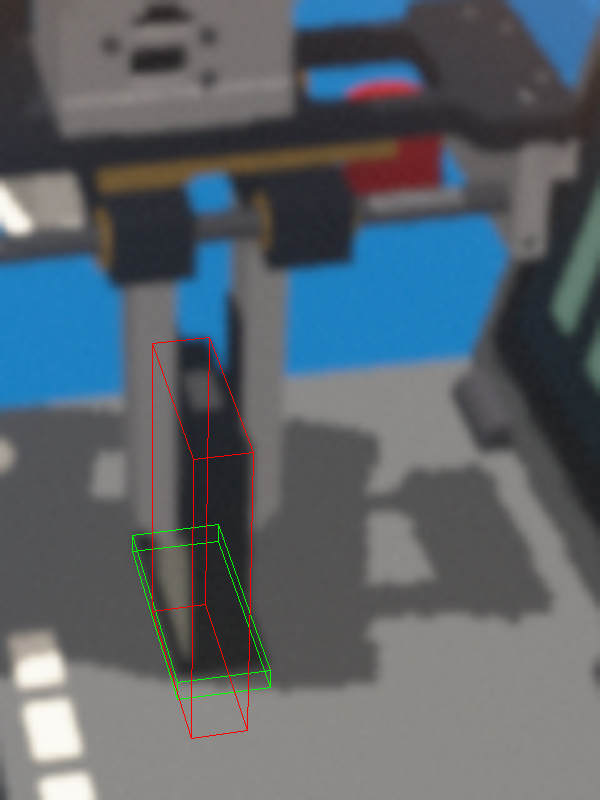

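```bash
python3 -m pendant '[{"tx":0,"ty":0,"tz":0.08,"rx":0,"ry":0,"rz":0,"grip":1},{"tx":0,"ty":0,"tz":0.06,"rx":0,"ry":0,"rz":0,"grip":1},{"tx":0,"ty":0,"tz":0,"rx":0,"ry":0,"rz":0,"grip":1}]' 45; python3 -m pendant '[{"tx":0,"ty":0,"tz":0.08,"rx":0,"ry":0,"rz":0,"grip":1},{"tx":0,"ty":0,"tz":0,"rx":0,"ry":0,"rz":0,"grip":1}]' 45
```

```text
time_s: 16.42
ee_pos: [0.4859, -0.1331, 0.1796]
eef_rot: [3.138, 0.0, 1.507]
force: [0.3, 0.7, -1.3]
grip_width: 0.0158
time_s: 16.58
ee_pos: [0.4861, -0.1331, 0.1765]
eef_rot: [3.138, 0.001, 1.507]
force: [-2.0, 0.5, 4.2]
grip_width: 0.0158
```

```bash
python3 -m pendant '[{"tx":0,"ty":0,"tz":0.08,"rx":0,"ry":0,"rz":0,"grip":1},{"tx":0,"ty":0,"tz":0.04,"rx":0,"ry":0,"rz":0,"grip":1},{"tx":0,"ty":0,"tz":0,"rx":0,"ry":0,"rz":0,"grip":1}]' 45;  python3 -m pendant '[{"tx":0,"ty":0,"tz":0,"rx":0,"ry":0,"rz":0,"grip":1},{"tx":0,"ty":0,"tz":0,"rx":0,"ry":0,"rz":0,"grip":1}]' 45
```

```text
time_s: 16.83
ee_pos: [0.4863, -0.1331, 0.1724]
eef_rot: [3.137, 0.001, 1.507]
force: [-2.4, 0.9, 4.8]
grip_width: 0.0159
time_s: 17.0
ee_pos: [0.4863, -0.1331, 0.1729]
eef_rot: [3.137, 0.001, 1.507]
force: [-2.2, 1.1, 6.0]
grip_width: 0.0158
```

```bash
python3 -m pendant '[{"tx":0,"ty":0,"tz":0.04,"rx":0,"ry":0,"rz":0,"grip":1},{"tx":0,"ty":0,"tz":0.02,"rx":0,"ry":0,"rz":0,"grip":1},{"tx":0,"ty":0,"tz":0.02,"rx":0,"ry":0,"rz":0,"grip":1}]' 45; python3 chk.py 15 x; python3 - <<'E'
from go import *
p=np.load("tester.npy")
im=cv2.imread("pics/side_15.png")
print(ctrl.get_obs()["ee_pos"],ctrl.get_obs()["force"])
im2=cv2.resize(im[130:400,220:480],None,fx=2.2,fy=2.2,interpolation=cv2.INTER_CUBIC)
drawbox(im2,"side",W(p,lid(np.radians(105),np.array(box(.14,.19,-.001,.017))+[.07,0,0])),(255,255,0),2.2,220,130)
cv2.imwrite("pics/fin.png",im2)
E
```

```text
time_s: 17.25
ee_pos: [0.4863, -0.1331, 0.1709]
eef_rot: [3.137, 0.001, 1.507]
force: [-2.7, 1.0, 6.5]
grip_width: 0.0158
t 17.25 rows-units shift [ 0.0486  0.0031 -0.9447] turn [ 0.067   0.011  -0.0097] F [-2.7178  1.0455  6.4923] w 0.015840684025979483
world d [0.0001 0.002  0.0378]
bottom z 0.022214167280013214
[ 0.4863 -0.1331  0.1709] [-2.3676  0.1727  6.2914]
```

View pics/fin.png

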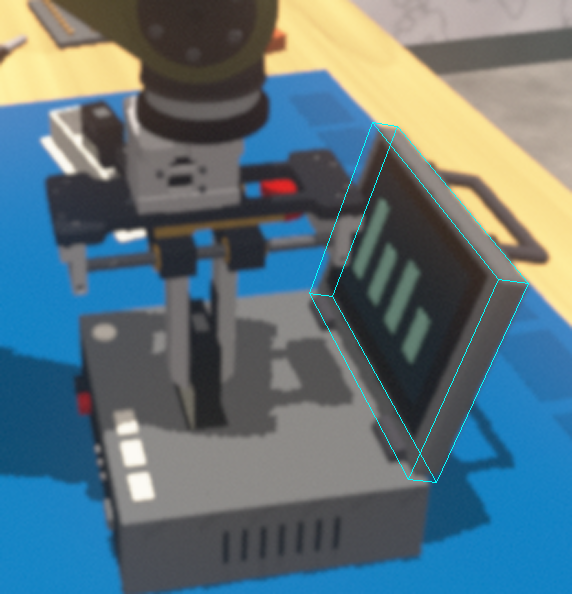

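View pics/k15_side.png

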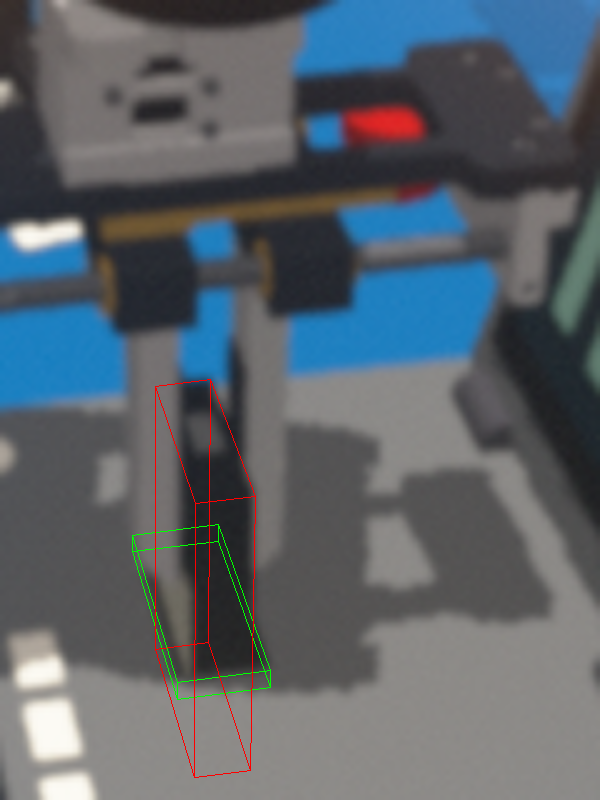

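View pics/top_15.png

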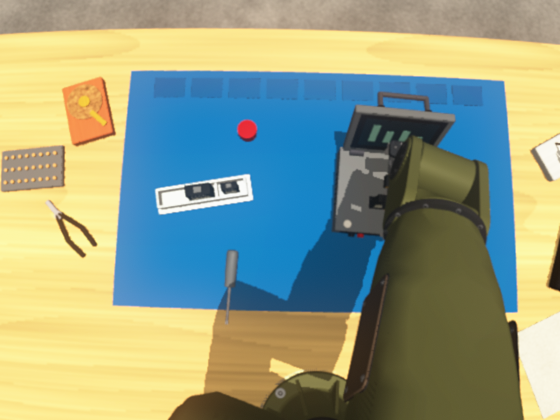

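```bash
python3 - <<'E'
from station import ctrl
o=ctrl.get_obs();print(o["time_s"],o["ee_pos"],o["force"],o["grip_width"])
print(ctrl.hand_in())
E
```

```text
17.35 [ 0.4863157  -0.1331165   0.17087468] [-2.36761951  0.17273281  6.29136293] 0.01582085598633042
the job is handed in; nothing more can be done
None
```

The screen is standing at about 105° and the tall battery is in the tester's slot, pressed onto the contacts. The arm was still gripping it and pushing down at hand-in, at 17.35 s of the allowed 58 s.

- **Screen:** I raised it by the handle. The tool position gave 105.0° just after I let go of the bar, and a model of the lid drawn at 105° still matched the last side picture.
- **Battery:** I took it from the left pocket of the rack and corrected its position over the slot twice, because it sat about 4 mm off along its width in the grip. It then went in with almost no side force.
- **Contacts:** The battery's underside worked out at 22 mm above the bench, so the contacts are pressed about 7 to 8 mm. The force reading of about 6.3 N (plus roughly 1 N zero offset) fits about 6 to 7 mm. Either way that is well past the 4 mm middle, though the two figures differ by about a millimetre.
- **Grip:** The opening was 15.8 mm at a commanded 45 N, and the last picture shows no sign of slip.
- **Other items:** The two other batteries, the screwdriver and the pot look unmoved in the last top picture.

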